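# Tip the counted standoffs into the kit tray

### The arm

A 7-joint arm with a two-finger parallel gripper is mounted at the origin on the work surface. World frame = base frame: x ahead of the robot, y to its left, z up, the work surface at z = 0. Lengths are in m, angles in degrees, forces in N, time in s.
With the tool pointing down it reaches from about 0.425 to 0.875 m from the base axis. Payload 4.7 kg.
Tool frame: the origin (TCP) lies on the centre line of the jaws, within the pads' length; the fingertips stand 25 mm ahead of it and the grasp point (between the pads) lies 6 mm ahead of it; z points along the fingers, y is the direction in which the jaws open and shut (so a half turn about z gives the same grasp; the last joint's range is limited). The gripper opens to 87 mm and grips with 3 to 60 N. Pads are 19 mm wide; open, the fingers measure 117 mm over their backs; the gripper's body (75 mm by 190 mm) begins 51 mm behind the grasp point.
Start: joints at [-74.02, 18.392, -4.016, 83.108, 1.295, 78.541, -3.26], TCP at [0.17, 0.627, 0.248] pointing down, gripper open.
Joint ranges: [-163.93, 163.93], [-17.29, 119.83], [-79.2, 71.16], [3.27, 140.29], [-89.18, 269.18], [5.43, 117.66], [-154.24, 154.24]. Speed limits (degrees/s): [147.25, 147.25, 180, 180, 180, 180, 180].

### API

Orientations are given as [roll, pitch, yaw] about the fixed x, y, z axes, in that order (R = Rz(yaw) Ry(pitch) Rx(roll)).
In Python, from cell import env gives the robot as it stands.
- The arm moves only by the shell command python3 -m creep 'ROWS' [OPENING] [FORCE]. ROWS is JSON, a list of rows, each an object of numbers: "tx", "ty", "tz": the shift along the tool's x, y, z in m; "rx", "ry", "rz": the turn, a rotation vector about the tool's x, y, z in degrees. In form: [{"tx": .., "ty": .., "tz": .., "rx": .., "ry": .., "rz": ..}, ...]. A call has 1 to 20 rows; each row shifts and turns the commanded pose from where the row before left it, along the tool's axes as they then stand; what a row does not reach is not made up. A row lasts 1/8 s, in which the tool goes at most 62.5 mm and 10.7 degrees, less where a joint would pass 70% of its speed; a pose out of reach is approached as far as the arm can. A call is refused whole if a number of a shift passes 0.0625 or a number of a turn 10.7, either way. A call with a gripper value outside its range is refused whole. OPENING is the finger opening in m, from 0 to 0.087, set as the call begins (- or left out, the last holds). The fingers move at their own pace and stop on an object; FORCE is the grip in N (left out, the last holds). Time passes only in rows, so rows that do not move let the fingers close. It gives the time, the measured TCP pose, the force and the opening at its end, in the units of the state.
- env.get_obs(): the state, without advancing time (a new reading comes with each control period).
- env.read_camera(name): name is "scene" or "top" or "wrist"; returns a dict with "pixels" (420x560x3 uint8, red, green, blue), "intrinsics" (3x3 intrinsics, pixels), "R" (3x3) and "t" (3): a world point X has camera coordinates R X + t. Camera axes: x right, y down, z forward; pixel columns grow to the right and rows downward; lengths in m; the calibration is good to about 2 mm. A picture is of the moment at which its call begins. There is no depth.
- env.sign_off(): hands the job in, once; it reports no verdict.
The state is a dict: "time_s": time; "qpos": joint angles; "joint_velocities": joint speeds; "effort": joint torques, N m; "tool_pos": TCP position; "tool_rot": TCP orientation; "force": force on the tool from outside, world axes, zero at the start; "wrist_torque": the same for the moment, N m; "grip_width": finger opening in m.
Only numpy, scipy, OpenCV 4.12 (cv2) and the standard library are available. Lean on these libraries where they do the work, as an engineer would, in place of code of your own. Each camera call takes 0.05 s, during which the arm holds its last target.

### The job

Set the aluminium kit tray on the slanted seat of the tipping stand, both holes over the locating pins and its plate flush on the seat, then pull the lever over towards the tray until all four standoffs have slid out of the pan into the tray. Swing the lever back until the cradle rests fully upright again, leave tray and standoffs where they are, and don't disturb the other things on the bench.

Things in the scene. Friction and masses are not known exactly. Their poses are not given: they have to be found in the camera images.
- tray: Aluminium kit tray, 0.25 kg: base plate 146 (x) x 62 (y) x 4 mm; on its middle an open box 96 (x) x 62 (y) x 42 mm high, walls and floor 3 mm (rim at z = 46). The plate's two ends stick out 25 mm; each has a through hole, diameter 11, at x = +/-60.5, y = 0. The same both ways round. Origin: centre of the plate's underside, z up. Starts flat on the bench; grip it across the box's 62 mm width.
- seat: Slanted steel seat plate of the stand, fixed, 150 (x) x 62 (y) mm. Origin: centre of its upper face; z square out of that face, leaning 28 degrees from vertical to the stand's front; x up the slope, to the cradle. Two fixed pins along z at x = +/-60.5 mm, y = 0: diameter 8, 20 long, the last 7 tapering to 3.6. Tray seated: its frame coincides with this one (or is half a turn round z from it).
- pivot (a point): On the cradle's trunnion axis, midway between the stand's cheeks, 155 mm above the bench. Stand's axes: x from its front (seat) to its rear, y along the trunnion axis to the lever's side, z up. The stand is fixed: base plate from 131 mm in front of this point to 69 behind, 130 wide; cheeks at y = +/-47, 50 wide, 172 high; rear post 63 behind, 184 high. Its front faces -y, within 15 degrees.
- cradle (a joint): Tipping angle (rad): 0 = upright at rest, grows as lever and pan swing to the front, over the seat; stop at 1.55. A friction pivot (0.45 N m) holds it where left; under 8 N at the grip moves it. The pan is a steel scoop clamped in the cradle, 46 mm wide inside, floor 80 long, 40 above the pivot and level at 0, 42 deep, its nose rising 25 degrees to the front. It empties fully beyond about 1.3.
- lever_grip (a point): Middle of the lever's crank grip: round black bar, diameter 16, 78 mm long, parallel to the trunnion axis on the stand's +y side, 67 to 145 mm off its middle (this point 107), with a 22 mm end knob; free to grip from above. It turns with the cradle at 120 mm from the trunnion axis: at 0 it is 69 mm behind and 98 above the pivot, at 1.5 rad 93 in front and 76 above. Own y stays along the bar.
- nose_lip (a point): Middle of the front edge of the pan's pouring nose; moves with the cradle. At 0 it is 34 mm in front of the pivot and 55 mm above it, at 1.5 rad 58 mm in front and 30 mm below. The pan's rim stands 82 mm above the pivot at 0.
- standoff0: One of four aluminium hexagonal standoffs, 12 mm across flats, 32 mm long (along y), 12 g, lying loose in the pan at the start. Origin: its centre.
- standoff1: One of four aluminium hexagonal standoffs, 12 mm across flats, 32 mm long (along y), 12 g, lying loose in the pan at the start. Origin: its centre.
- standoff2: One of four aluminium hexagonal standoffs, 12 mm across flats, 32 mm long (along y), 12 g, lying loose in the pan at the start. Origin: its centre.
- standoff3: One of four aluminium hexagonal standoffs, 12 mm across flats, 32 mm long (along y), 12 g, lying loose in the pan at the start. Origin: its centre.
- battery: Bystander: black and grey battery pack 138 x 44 x 36 mm lying on the bench, origin under its centre.
- frame_plate: Bystander: flat black X-shaped drone frame plate, about 265 x 215 x 4 mm, origin under its centre.
- motor0: Bystander: drone motor, 36 mm in diameter, 39 mm high with its shaft, origin under its centre.
- motor1: Bystander: another such motor.
- screwdriver: Bystander: screwdriver, 190 mm long, lying on the bench.
- threadlock: Bystander: small white bottle, 32 mm in diameter, 85 mm high, standing.
- parts_box: Bystander: clear open parts box with compartments, 120 x 170 x 40 mm, origin under its centre.
Not all that is in view belongs to the job. What is shaped like the tray but blue or turquoise is not meant.

How it is judged (in metres and radians):
On the way, in this order (a step that is already met when the one before it is completed fails the run):
1. the tray sits flush on the slanted seat, over both pins, with the pan still upright (distance between tray and seat below 0.005 m and z of tray in the frame of seat between -0.003 and 0.0025 m and angle between the z axis of tray and the z axis of seat, either way round below 0.04 rad and angle between the x axis of tray and the x axis of seat, either way round below 0.06 rad and value of joint cradle below 0.15 rad), for 0.2 s.
2. the cradle is tipped and all four standoffs lie in the seated tray (value of joint cradle above 0.5 rad and x of standoff0 in the frame of tray between -0.047 and 0.047 m and y of standoff0 in the frame of tray between -0.03 and 0.03 m and z of standoff0 in the frame of tray between 0 and 0.05 m and x of standoff1 in the frame of tray between -0.047 and 0.047 m and y of standoff1 in the frame of tray between -0.03 and 0.03 m and z of standoff1 in the frame of tray between 0 and 0.05 m and x of standoff2 in the frame of tray between -0.047 and 0.047 m and y of standoff2 in the frame of tray between -0.03 and 0.03 m and z of standoff2 in the frame of tray between 0 and 0.05 m and x of standoff3 in the frame of tray between -0.047 and 0.047 m and y of standoff3 in the frame of tray between -0.03 and 0.03 m and z of standoff3 in the frame of tray between 0 and 0.05 m and distance between tray and seat below 0.005 m and z of tray in the frame of seat between -0.003 and 0.0025 m and angle between the z axis of tray and the z axis of seat, either way round below 0.04 rad and angle between the x axis of tray and the x axis of seat, either way round below 0.06 rad), for 0.2 s.
At the end, for the whole second after the job is handed in: The tray rests flush on the seat over both pins (origin within 5 mm of the seat's, lifted less than 2.5 mm, tilted less than 0.04 rad to it), all four standoffs lie at rest inside the tray, and the cradle is back upright (within 0.08 rad of its rest) (distance between tray and seat below 0.005 m and z of tray in the frame of seat between -0.003 and 0.0025 m and angle between the z axis of tray and the z axis of seat, either way round below 0.04 rad and angle between the x axis of tray and the x axis of seat, either way round below 0.06 rad and x of standoff0 in the frame of tray between -0.047 and 0.047 m and y of standoff0 in the frame of tray between -0.03 and 0.03 m and z of standoff0 in the frame of tray between 0 and 0.05 m and x of standoff1 in the frame of tray between -0.047 and 0.047 m and y of standoff1 in the frame of tray between -0.03 and 0.03 m and z of standoff1 in the frame of tray between 0 and 0.05 m and x of standoff2 in the frame of tray between -0.047 and 0.047 m and y of standoff2 in the frame of tray between -0.03 and 0.03 m and z of standoff2 in the frame of tray between 0 and 0.05 m and x of standoff3 in the frame of tray between -0.047 and 0.047 m and y of standoff3 in the frame of tray between -0.03 and 0.03 m and z of standoff3 in the frame of tray between 0 and 0.05 m and value of joint cradle below 0.08 rad and linear speed of tray below 0.02 m/s and linear speed of each of standoff0, standoff1, standoff2, standoff3 below 0.03 m/s); the robot touches nothing.
It fails at once if one of the other things on the bench is pushed more than 30 mm from its place (distance of any of battery, frame_plate, motor0, motor1, screwdriver, threadlock, parts_box from where it was at the start of the episode above 0.03 m).
It also fails if it takes over 72 s, if anything falls off the work surface, if the arm or the gripper's body presses on something with over 40 N, if the wrist force passes 120 N, or if a joint passes its speed limit or range.

## Working session

There is one attempt and no reset: what is moved stays moved. The work goes in short steps, Python scripts to look and compute and a shell command to move; the robot and the scene stay as the last step left them, time stands still between calls to the robot, and variables do not carry over. Pictures are saved under pics/ and viewed, and the job is handed in when it is done.

```bash
ls; mkdir -p pics; python3 - <<'E'
from cell import env
import cv2
o=env.get_obs();print({k:o[k] for k in('time_s','tool_pos','tool_rot','grip_width','force')})
for n in('scene','top','wrist'):
    c=env.read_camera(n);cv2.imwrite(f'pics/a_{n}.png',c['pixels'][:,:,::-1])
    print(n,c['intrinsics'],c['R'],c['t'])
E
```

```text
pics
{'time_s': 0.0, 'tool_pos': array([0.17002209, 0.62685111, 0.24645451]), 'tool_rot': array([-1.79890687e+02,  5.33469534e-03,  1.64829896e+02]), 'grip_width': 0.0869826010252576, 'force': array([ 0.3634509 , -0.39189839,  0.04990816])}
scene [[431.66571939   0.         275.1219576 ]
 [  0.         431.66571939 208.06323771]
 [  0.           0.           1.        ]] [[ 0.64693971  0.76253969  0.0014908 ]
 [ 0.43635044 -0.36859557 -0.82081399]
 [-0.62535374  0.53166768 -0.57119364]] [-0.33270111 -0.01469027  1.58909757]
top [[474.89335717   0.         271.41182125]
 [  0.         474.89335717 205.66622936]
 [  0.           0.           1.        ]] [[-0.05011117 -0.99872467 -0.00615647]
 [-0.97624106  0.05028232 -0.21077256]
 [ 0.21081332 -0.00455186 -0.97751574]] [0.07725405 0.45895984 1.31180214]
wrist [[299.38748817   0.         280.5143761 ]
 [  0.         299.38748817 209.23418877]
 [  0.           0.           1.        ]] [[ 0.26158267  0.96517749 -0.00262884]
 [ 0.91949459 -0.24837178  0.30469848]
 [ 0.29343518 -0.08212105 -0.95244524]] [-0.64878441 -0.03700636  0.39171438]
```

View pics/a_scene.png

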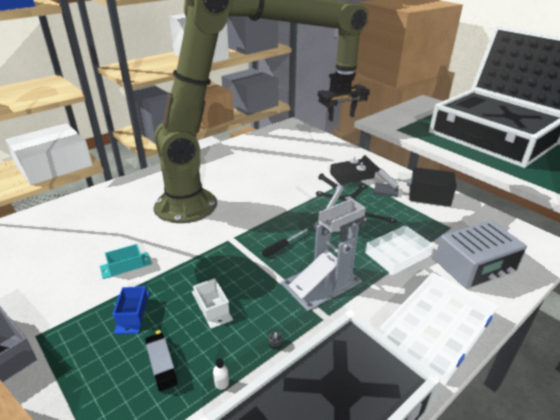

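View pics/a_top.png

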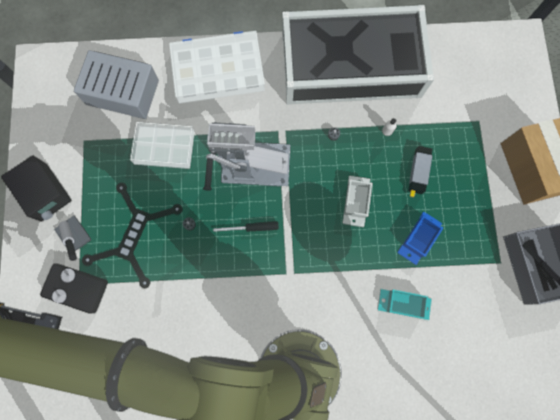

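View pics/a_wrist.png

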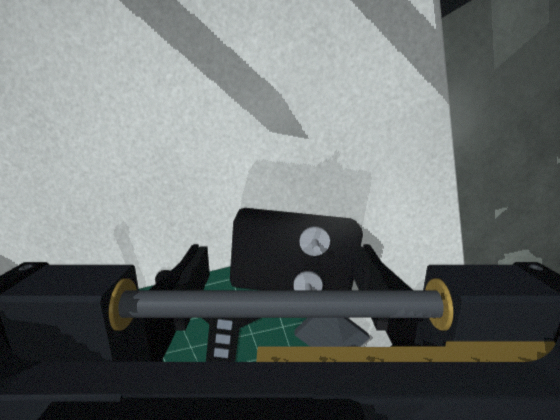

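The scene shows the grey tray at scene (212,302), top (358,200). The stand is at scene (335,250), top (250,160), with its black grip at top (209,173). The blue and turquoise trays are decoys. Next I'll zoom in.

```bash
cat > h.py <<'E'
import numpy as np, cv2
from cell import env
def px(c,X):
    p=c['R']@np.asarray(X,float)+c['t'];p=c['intrinsics']@p;return p[:2]/p[2]
def ray(c,uv):
    d=c['R'].T@np.linalg.solve(c['intrinsics'],[uv[0],uv[1],1.]);return -c['R'].T@c['t'],d
def onz(c,uv,z):
    o,d=ray(c,uv);return o+d*(z-o[2])/d[2]
def tri(c1,u1,c2,u2):
    o1,d1=ray(c1,u1);o2,d2=ray(c2,u2)
    s=np.linalg.lstsq(np.c_[d1,-d2],o2-o1,rcond=None)[0]
    a=o1+s[0]*d1;b=o2+s[1]*d2
    return (a+b)/2,np.linalg.norm(a-b)
E
python3 - <<'E'
from h import *
for n,f,(x,y,w,h) in (('top','a',(190,110,200,130)),('scene','b',(180,180,200,150))):
    im=cv2.imread(f'pics/a_{n}.png')[y:y+h,x:x+w]
    cv2.imwrite(f'pics/a_{n}_z.png',cv2.resize(im,None,fx=4,fy=4,interpolation=cv2.INTER_CUBIC))
E
```

```text
(no output)
```

View pics/a_top_z.png

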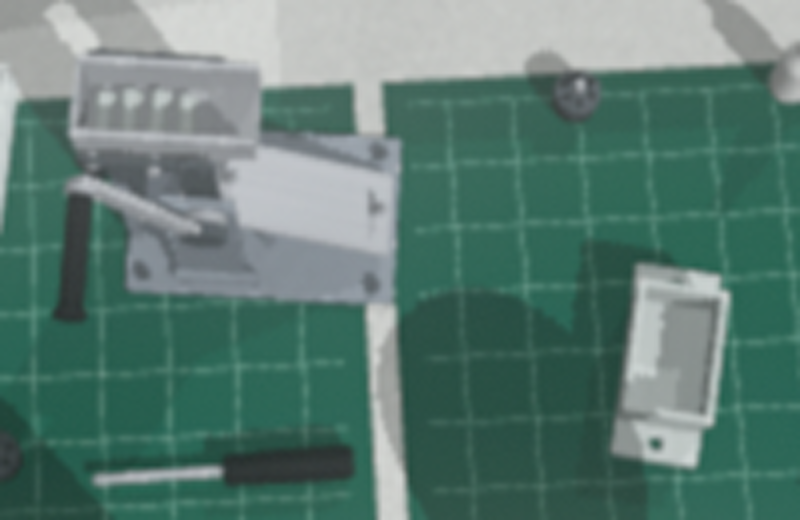

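View pics/a_scene_z.png

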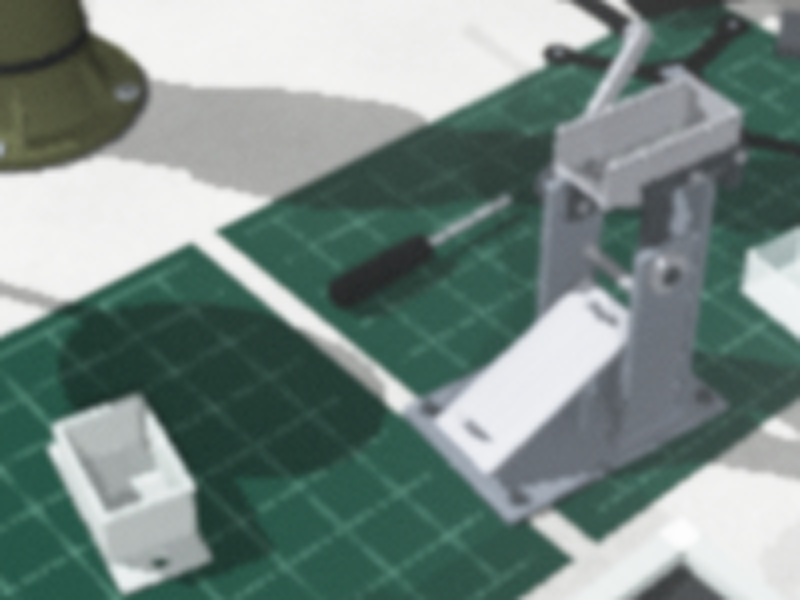

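Both zooms are sharp enough to use. In the top zoom the base corners are at about (400,138), (391,303) and (128,291). In both views the seat's four corners, pins and the tray's holes are visible. I'll triangulate these.

```bash
cat > m1.py <<'E'
from h import *
import pickle,os
if not os.path.exists('cams.pkl'):
    pickle.dump({n:env.read_camera(n) for n in('top','scene')},open('cams.pkl','wb'))
C=pickle.load(open('cams.pkl','rb'));T,S=C['top'],C['scene']
zt=lambda x,y:(x/4+190-.375,y/4+110-.375); zs=lambda x,y:(x/4+180-.375,y/4+180-.375)
np.set_printoptions(precision=4,suppress=True)
E
python3 - <<'E'
from m1 import *
print('base corners (z=8mm?)')
for n,p in dict(Fm=(400,138),Fp=(391,303),Rp=(128,291)).items(): print(n,onz(T,zt(*p),.008))
for n,t,s in [('F-bolt',(380,150),(520,495)),('F+bolt',(371,283),(431,410)),('base F-',(400,138),(512,522)),('base F+',(391,303),(405,410)),
 ('pinlow',(375,206),(478,430)),('seat low-',(390,170),(490,472)),('seat low+',(385,250),(437,418)),
 ('box rim NW',(638,279),(52,428)),
 ('hole',(655,442),(160,563)),('grip knob?',(92,188),(640,30))]:
    print(n,*tri(T,zt(*t),S,zs(*s)))
print('tray hole z4',onz(T,zt(655,442),.004),onz(S,zs(160,563),.004))
print('grip inner/out z=.253', onz(T,zt(80,195),.253),onz(T,zt(70,318),.253))
E
python3 - <<'E'
from m1 import *
im=T['pixels'][105:200,200:300,::-1];cv2.imwrite('pics/b_t.png',cv2.resize(im,None,fx=6,fy=6,interpolation=cv2.INTER_CUBIC))
im=S['pixels'][180:315,275:375,::-1];cv2.imwrite('pics/b_s.png',cv2.resize(im,None,fx=4.4,fy=4.4,interpolation=cv2.INTER_CUBIC))
im=T['pixels'][165:235,330:390,::-1];cv2.imwrite('pics/b_t2.png',cv2.resize(im,None,fx=8,fy=8,interpolation=cv2.INTER_CUBIC))
E
```

```text
base corners (z=8mm?)
Fm [ 0.6594 -0.0112  0.008 ]
Fp [0.5305 0.003  0.008 ]
Rp [0.5499 0.1987 0.008 ]
F-bolt [0.6514 0.0056 0.0082] 0.002696986616402468
F+bolt [0.5482 0.0173 0.0037] 0.0009212607577769163
base F- [ 0.6619 -0.0109  0.0022] 0.0015218579419365161
base F+ [0.5333 0.0039 0.0008] 0.002953290426925594
pinlow [0.6012 0.0124 0.0272] 0.0024196520271264075
seat low- [ 0.6306 -0.0017  0.0191] 4.158389962930882e-05
seat low+ [0.5685 0.0054 0.0188] 0.00041054765492537206
box rim NW [ 0.4958 -0.2054  0.0982] 0.08764877067907219
hole [ 0.4464 -0.1852 -0.1015] 0.04375479353005329
grip knob? [0.5521 0.1973 0.2567] 0.008725240016655136
tray hole z4 [ 0.4162 -0.1849  0.004 ] [ 0.5392 -0.2127  0.004 ]
grip inner/out z=.253 [0.5461 0.2019 0.253 ] [0.4678 0.2098 0.253 ]
```

View pics/b_t.png

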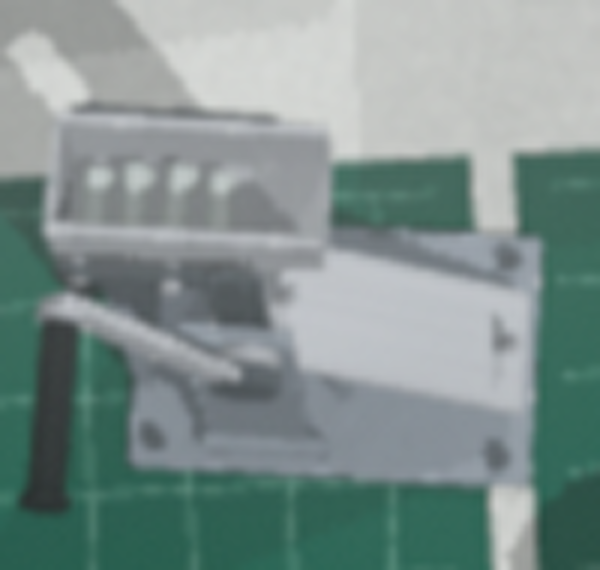

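View pics/b_s.png

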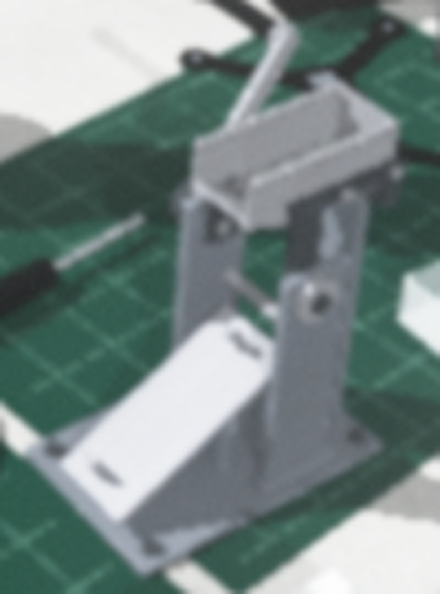

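View pics/b_t2.png

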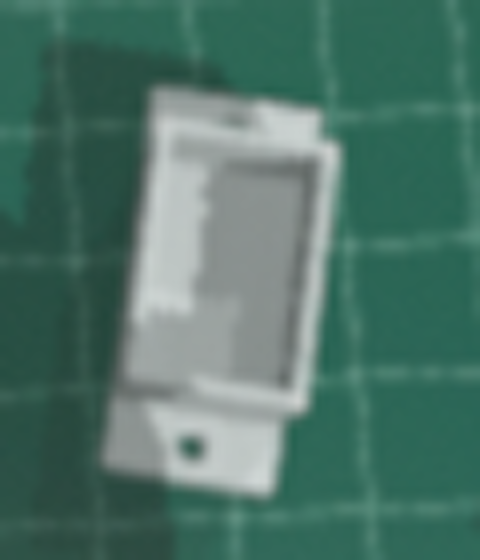

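The measurements agree with each other. The base front edge gives a stand yaw of about 84°, the predicted grip centre (0.510,0.206) matches the measured (0.507,0.206), and the seat's low edge is at z≈19 mm. Next I'll fit the stand and tray and plan the move.

```bash
cat > plan.py <<'E'
from h import *
from scipy.spatial.transform import Rotation as Ro
def pose():
    o=env.get_obs();return np.array(o['tool_pos']),Ro.from_euler('xyz',o['tool_rot'],degrees=True)
def go(p,Rt=None,P0=None,v=.055,w=9.):
    """print turn rows (no shift) then shift rows (in the turned frame)"""
    p0,R0=P0 or pose()
    if Rt is not None:
        rv=(R0.inv()*Rt).as_rotvec(degrees=True);n=max(1,int(np.ceil(np.linalg.norm(rv)/w)))
        print('turn',n,'x',np.round(rv/n,2)); R0=Rt
    d=R0.inv().apply(np.asarray(p)-p0);n=max(1,int(np.ceil(np.linalg.norm(d)/v)))
    print('shift',n,'x',np.round(d/n,4),'tot',np.round(d,4)); return np.asarray(p),R0
def down(yaw): return Ro.from_euler('xyz',[180,0,yaw],degrees=True)
E
python3 - <<'E'
from m1 import *
from plan import *
t2=lambda x,y:(x/8+330-.44,y/8+165-.44)
a=onz(T,t2(190,446),.004);b=onz(T,t2(236,120),.004);print('holes',a,b,np.linalg.norm(a-b),onz(S,zs(160,563),.004))
for p in [(160,125),(340,145),(305,410),(120,390)]: print('rim',onz(T,t2(*p),.046))
for p in [(155,88),(322,105),(272,497),(103,467)]: print('plate',onz(T,t2(*p),.004))
W=env.read_camera('wrist');p,R=pose();print('cam in tool',R.inv().apply(-W['R'].T@W['t']-p),'axis',R.inv().apply(W['R'][2]))
P=go([.17,.627,.35]);P=go([.47,.3,.35],P0=P);P=go([.45,.05,.35],P0=P);P=go([.48,-.2,.30],P0=P)
E
```

```text
holes [ 0.4156 -0.1846  0.004 ] [ 0.5384 -0.2125  0.004 ] 0.1258926780504128 [ 0.5392 -0.2127  0.004 ]
rim [ 0.5269 -0.1765  0.046 ]
rim [ 0.516 -0.241  0.046]
rim [ 0.4192 -0.2193  0.046 ]
rim [ 0.4299 -0.154   0.046 ]
plate [ 0.5524 -0.1833  0.004 ]
plate [ 0.5425 -0.2452  0.004 ]
plate [ 0.3952 -0.213   0.004 ]
plate [ 0.4095 -0.1521  0.004 ]
cam in tool [ 0.0842 -0.     -0.136 ] axis [-0.3046 -0.001   0.9525]
shift 2 x [ 0.     -0.0001 -0.0514] tot [ 0.0001 -0.0003 -0.1028]
shift 9 x [-0.0417 -0.0263  0.    ] tot [-0.3751 -0.2371  0.0002]
shift 5 x [-0.0092 -0.0493  0.    ] tot [-0.0461 -0.2465  0.0002]
shift 5 x [-0.0189 -0.0467  0.01  ] tot [-0.0944 -0.2334  0.0502]
```

```bash
python3 -m creep '[{"tz":-0.051},{"tz":-0.051},{"tx":-0.042,"ty":-0.026},{"tx":-0.042,"ty":-0.026},{"tx":-0.042,"ty":-0.026},{"tx":-0.042,"ty":-0.026},{"tx":-0.042,"ty":-0.026},{"tx":-0.042,"ty":-0.026},{"tx":-0.042,"ty":-0.026},{"tx":-0.042,"ty":-0.026},{"tx":-0.042,"ty":-0.026},{"tx":-0.009,"ty":-0.049},{"tx":-0.009,"ty":-0.049},{"tx":-0.009,"ty":-0.049},{"tx":-0.009,"ty":-0.049},{"tx":-0.009,"ty":-0.049},{"tx":-0.0},{"tx":-0.0}]'
python3 - <<'E'
from plan import *
go([.56,.03,.30],down(167))
E
```

```text
turn 1 x [-0.04  0.   -2.17]
shift 14 x [-0.0367 -0.0353 -0.0038] tot [-0.5142 -0.4942 -0.0528]$[0]: bad value
```

```bash
python3 -m creep '[{"tx":0,"ty":0,"tz":-0.051,"rx":0,"ry":0,"rz":0},{"tx":0,"ty":0,"tz":-0.051,"rx":0,"ry":0,"rz":0}]'
```

```text
time_s: 0.55
tool_pos: [0.1701, 0.6269, 0.3501]
tool_rot: [-179.9, 0.0, 164.8]
force: [0.5, 0.6, 0.1]
grip_width: 0.0871
```

```bash
python3 -m creep '[{"tx":-0.042,"ty":-0.026,"tz":0,"rx":0,"ry":0,"rz":0},{"tx":-0.042,"ty":-0.026,"tz":0,"rx":0,"ry":0,"rz":0},{"tx":-0.042,"ty":-0.026,"tz":0,"rx":0,"ry":0,"rz":0},{"tx":-0.042,"ty":-0.026,"tz":0,"rx":0,"ry":0,"rz":0},{"tx":-0.042,"ty":-0.026,"tz":0,"rx":0,"ry":0,"rz":0},{"tx":-0.042,"ty":-0.026,"tz":0,"rx":0,"ry":0,"rz":0},{"tx":-0.042,"ty":-0.026,"tz":0,"rx":0,"ry":0,"rz":0},{"tx":-0.042,"ty":-0.026,"tz":0,"rx":0,"ry":0,"rz":0},{"tx":-0.042,"ty":-0.026,"tz":0,"rx":0,"ry":0,"rz":0},{"tx":-0.009,"ty":-0.049,"tz":0,"rx":0,"ry":0,"rz":0},{"tx":-0.009,"ty":-0.049,"tz":0,"rx":0,"ry":0,"rz":0},{"tx":-0.009,"ty":-0.049,"tz":0,"rx":0,"ry":0,"rz":0},{"tx":-0.009,"ty":-0.049,"tz":0,"rx":0,"ry":0,"rz":0},{"tx":-0.009,"ty":-0.049,"tz":0,"rx":0,"ry":0,"rz":0},{"tx":0,"ty":0,"tz":0,"rx":0,"ry":0,"rz":2.2}]'
python3 - <<'E'
from plan import *
print(pose()[0],pose()[1].as_euler('xyz',degrees=True));go([.56,.03,.30],down(167))
E
```

```text
time_s: 2.42
tool_pos: [0.453, 0.0496, 0.3503]
tool_rot: [179.9, 0.1, 162.1]
force: [-0.3, -0.9, -0.1]
grip_width: 0.087
[0.45298028 0.04960025 0.35028922] [1.79933710e+02 6.43000085e-02 1.62134315e+02]
turn 1 x [ 0.06  0.07 -4.87]
shift 3 x [-0.0362  0.0017  0.0168] tot [-0.1087  0.005   0.0503]
```

```bash
python3 -m creep '[{"tx":0,"ty":0,"tz":0,"rx":0,"ry":0,"rz":-4.9},{"tx":-0.036,"ty":0.002,"tz":0.017,"rx":0,"ry":0,"rz":0},{"tx":-0.036,"ty":0.002,"tz":0.017,"rx":0,"ry":0,"rz":0},{"tx":-0.036,"ty":0.002,"tz":0.017,"rx":0,"ry":0,"rz":0},{"tx":0,"ty":0,"tz":0,"rx":0,"ry":0,"rz":0},{"tx":0,"ty":0,"tz":0,"rx":0,"ry":0,"rz":0}]'
python3 - <<'E'
from plan import *
import pickle
W=env.read_camera('wrist');pickle.dump(W,open('w1.pkl','wb'));cv2.imwrite('pics/c_w.png',W['pixels'][:,:,::-1])
E
```

```text
time_s: 3.18
tool_pos: [0.5594, 0.037, 0.2987]
tool_rot: [-180.0, -0.0, 167.5]
force: [-1.3, -0.5, -0.1]
grip_width: 0.0872
```

View pics/c_w.png

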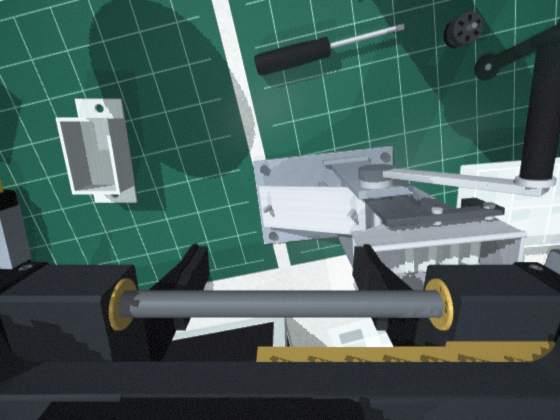

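The wrist view shows the seat at about (262–358, 188–232) with a pin near each end, and the tray at (95,150). I'll zoom in on both.

```bash
python3 - <<'E'
from m1 import *
W=pickle.load(open('w1.pkl','rb'))['pixels'][:,:,::-1]
cv2.imwrite('pics/c_w1.png',cv2.resize(W[140:250,245:385],None,fx=5.5,fy=5.5,interpolation=cv2.INTER_CUBIC))
cv2.imwrite('pics/c_w2.png',cv2.resize(W[90:210,50:145],None,fx=5,fy=5,interpolation=cv2.INTER_CUBIC))
E
```

```text
(no output)
```

View pics/c_w1.png

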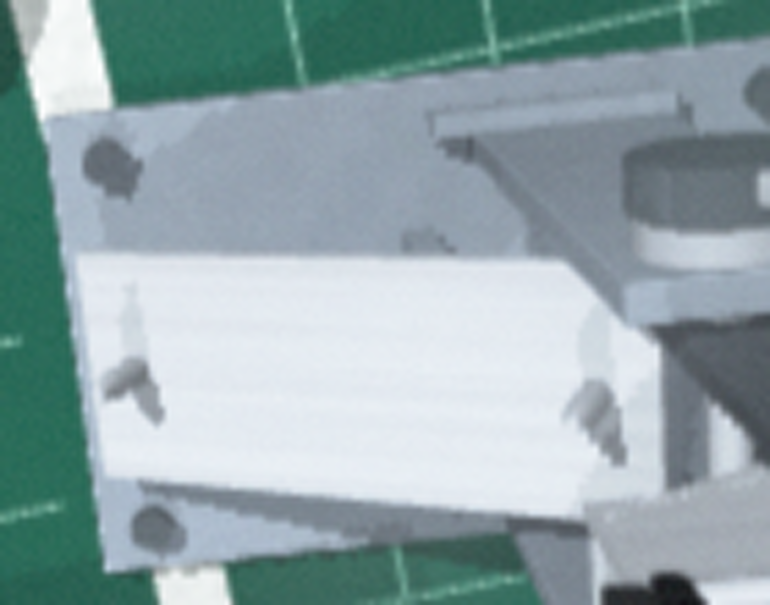

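View pics/c_w2.png

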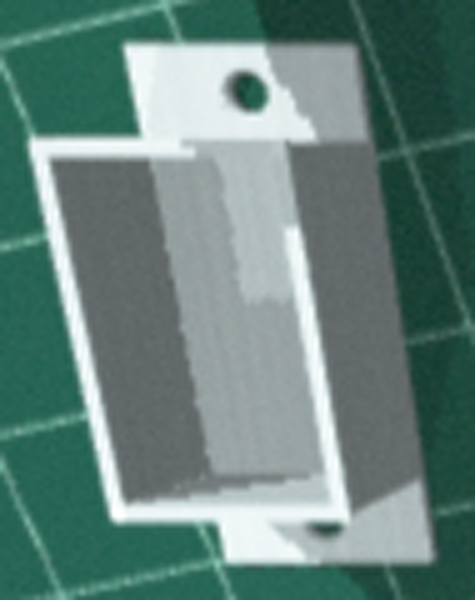

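```bash
cat > fit.py <<'E'
from m1 import *
from scipy.optimize import least_squares
from scipy.spatial.transform import Rotation as Ro
W=pickle.load(open('w1.pkl','rb'))
def z(f,ox,oy): return lambda p:np.array([(p[0]+.5)/f+ox-.5,(p[1]+.5)/f+oy-.5])
bt=z(6,200,105);bs=z(4.4,275,180);w1=z(5.5,245,140);w2=z(5,50,90)
def SR(yaw):return (Ro.from_euler('z',yaw)*Ro.from_euler('y',-28,degrees=True)).as_matrix()
L=np.array
obs=[(W,w1((77,254)),[-.075,.031,0]),(W,w1((106,478)),[-.075,-.031,0]),(W,w1((140,374)),[-.0605,0,0]),(W,w1((108,391)),[-.0605,0,.02]),(W,w1((600,395)),[.0605,0,0]),(W,w1((569,412)),[.0605,0,.02]),
(T,bt((527,291)),[-.075,-.031,0]),(T,bt((520,410)),[-.075,.031,0]),(T,bt((497,333)),[-.0605,0,0]),(T,bt((516,340)),[-.0605,0,.02]),
(S,bs((63,462)),[-.075,.031,0]),(S,bs((123,520)),[-.075,-.031,0]),(S,bs((226,318)),[.075,.031,0])]
if __name__=='__main__':
    f=lambda q:np.concatenate([px(c,SR(q[3])@L(m)+q[:3])-u for c,u,m in obs])
    r=least_squares(f,[.6065,.0677,.054,np.radians(84)],loss='soft_l1')
    print(r.x[:3],np.degrees(r.x[3]));print(f(r.x).reshape(-1,2))
    # wrist only (z from fit)
    g=lambda q:f([q[0],q[1],r.x[2],q[2]])[:12]
    r2=least_squares(g,[.6065,.0677,1.466]);print('wrist',r2.x[:2],np.degrees(r2.x[2]));print(g(r2.x).reshape(-1,2))
    b=[(W,w1((47,117)),[-.131,.065]),(W,w1((106,572)),[-.131,-.065]),(T,bt((541,238)),[-.131,-.065]),(T,bt((529,485)),[-.131,.065]),(T,bt((130,466)),[.069,.065]),(S,bs((30,452)),[-.131,.065]),(S,bs((150,573)),[-.131,-.065])]
    fb=lambda q:np.concatenate([px(c,L([q[0]+m[0]*np.cos(q[3])-m[1]*np.sin(q[3]),q[1]+m[0]*np.sin(q[3])+m[1]*np.cos(q[3]),q[2]]))-u for c,u,m in b])
    rb=least_squares(fb,[.609,.126,.005,1.466],loss='soft_l1');print('pivot',rb.x[:3],np.degrees(rb.x[3]));print(fb(rb.x).reshape(-1,2))
    print('tray hole wrist',onz(W,w2((247,92)),.004))
E
python3 fit.py
```

```text
[0.605  0.066  0.0493] 84.11854744298127
[[ 0.5608  0.2187]
 [ 0.9098 -0.4865]
 [ 0.4599 -0.7421]
 [-0.8257  0.6624]
 [-0.1578 -0.4394]
 [ 1.0404  1.8796]
 [ 0.1546  0.0632]
 [ 0.3796  0.023 ]
 [ 0.4606  2.0257]
 [ 0.5795 -0.7859]
 [-0.8455  0.8231]
 [-1.2658  1.0238]
 [-0.3331 -2.4736]]
wrist [0.6044 0.0656] 84.49946676857138
[[ 0.1199  0.2364]
 [ 0.7591 -0.5005]
 [ 0.155  -0.7966]
 [-1.137   0.6483]
 [-0.5297 -1.0371]
 [ 0.6511  1.3069]]
pivot [0.6106 0.1255 0.0022] 84.04472555939962
[[-0.0659  0.3297]
 [ 0.8572 -0.235 ]
 [-0.1244 -0.1989]
 [-0.1095 -0.1641]
 [-0.1875 -0.3646]
 [-1.7681 -0.3623]
 [-1.5838  0.3985]]
tray hole wrist [ 0.4165 -0.1854  0.004 ]
```

```bash
python3 - <<'E'
from plan import *
np.set_printoptions(precision=4,suppress=True)
print(env.get_obs()['qpos'])
P=go([.475,-.15,.30],down(167));P=go([.475,-.1985,.25],P0=P)
E
```

```text
[-33.8502   6.3169  29.9359  92.6133  -3.2191  81.8894  73.9368]
turn 1 x [0.05 0.02 0.55]
shift 4 x [ 0.01   -0.0503 -0.0002] tot [ 0.0401 -0.2013 -0.0008]
shift 2 x [-0.0055 -0.0236  0.025 ] tot [-0.0109 -0.0473  0.05  ]
```

```bash
python3 -m creep '[{"tx":0.01,"ty":-0.05,"tz":0,"rx":0,"ry":0,"rz":0},{"tx":0.01,"ty":-0.05,"tz":0,"rx":0,"ry":0,"rz":0},{"tx":0.01,"ty":-0.05,"tz":0,"rx":0,"ry":0,"rz":0},{"tx":0.01,"ty":-0.05,"tz":0,"rx":0,"ry":0,"rz":0},{"tx":-0.006,"ty":-0.024,"tz":0.025,"rx":0,"ry":0,"rz":0},{"tx":-0.006,"ty":-0.024,"tz":0.025,"rx":0,"ry":0,"rz":0},{"tx":0,"ty":0,"tz":0,"rx":0,"ry":0,"rz":0},{"tx":0,"ty":0,"tz":0,"rx":0,"ry":0,"rz":0}]'
python3 - <<'E'
from plan import *
import pickle
W=env.read_camera('wrist');pickle.dump(W,open('w2.pkl','wb'));cv2.imwrite('pics/d_w.png',W['pixels'][:,:,::-1])
E
```

```text
time_s: 4.22
tool_pos: [0.4794, -0.1981, 0.2498]
tool_rot: [179.9, 0.1, 167.6]
force: [1.0, 0.5, -0.0]
grip_width: 0.0866
```

View pics/d_w.png

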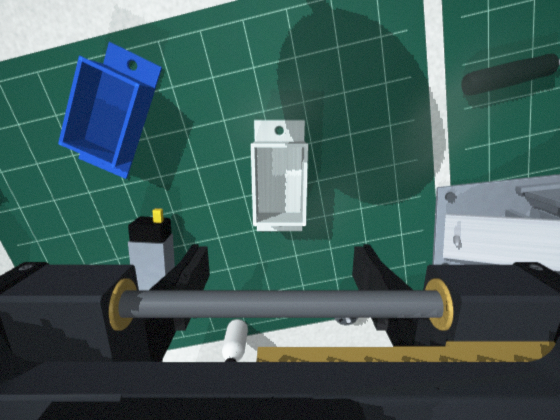

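The tray is squared up and centred between the fingers, with its near hole at (279,130) and the far plate edge at row 231. I'll compute the offsets.

```bash
python3 - <<'E'
from m1 import *
W=pickle.load(open('w2.pkl','rb'))
from plan import *
im=W['pixels'][110:240,240:320,::-1];cv2.imwrite('pics/d_z.png',cv2.resize(im,None,fx=4.5,fy=4.5,interpolation=cv2.INTER_CUBIC))
h=onz(W,(279,130.3),.004)
rim=[onz(W,p,.046) for p in [(251,143.5),(308.5,143.5),(306.5,227.5),(254,227.5)]]
pl=[onz(W,p,.004) for p in [(254.5,120.5),(303.5,120.5)]]
p,R=pose();print('tool',p);print('hole',h,R.inv().apply(h-p))
for r in rim+pl: print(r,R.inv().apply(r-p))
E
```

```text
tool [ 0.4797 -0.1979  0.2499]
hole [ 0.4164 -0.1861  0.004 ] [ 0.0648 -0.0024  0.2457]
[ 0.4215 -0.219   0.046 ] [ 0.0528 -0.0333  0.2037]
[ 0.4352 -0.1564  0.046 ] [0.0527 0.0307 0.2038]
[ 0.5332 -0.1775  0.046 ] [-0.0475  0.0311  0.204 ]
[ 0.5195 -0.2399  0.046 ] [-0.0474 -0.0328  0.2039]
[ 0.3987 -0.2128  0.004 ] [ 0.0764 -0.0323  0.2457]
[ 0.4115 -0.1543  0.004 ] [0.0764 0.0276 0.2458]
```

View pics/d_z.png

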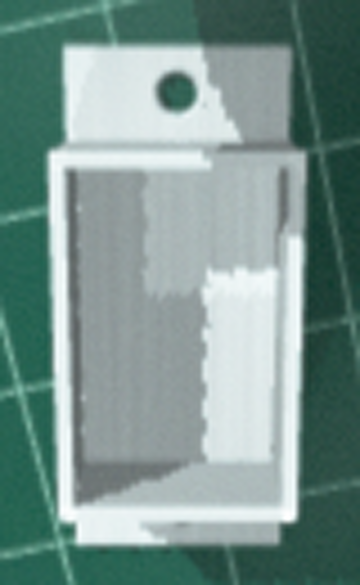

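```bash
python3 -m creep '[{"tx":0.0015,"ty":-0.001,"tz":0.05,"rx":0,"ry":0,"rz":0},{"tx":0.0015,"ty":-0.001,"tz":0.05,"rx":0,"ry":0,"rz":0},{"tx":0,"ty":0,"tz":0.05,"rx":0,"ry":0,"rz":0},{"tx":0,"ty":0,"tz":0.045,"rx":0,"ry":0,"rz":0},{"tx":0,"ty":0,"tz":0.0195,"rx":0,"ry":0,"rz":0},{"tx":0,"ty":0,"tz":0,"rx":0,"ry":0,"rz":0},{"tx":0,"ty":0,"tz":0,"rx":0,"ry":0,"rz":0}]'
python3 -m creep '[{"tx":0,"ty":0,"tz":0,"rx":0,"ry":0,"rz":0},{"tx":0,"ty":0,"tz":0,"rx":0,"ry":0,"rz":0},{"tx":0,"ty":0,"tz":0,"rx":0,"ry":0,"rz":0},{"tx":0,"ty":0,"tz":0,"rx":0,"ry":0,"rz":0},{"tx":0,"ty":0,"tz":0,"rx":0,"ry":0,"rz":0},{"tx":0,"ty":0,"tz":0,"rx":0,"ry":0,"rz":0}]' 0.05 30
```

```text
time_s: 5.15
tool_pos: [0.4773, -0.2008, 0.0359]
tool_rot: [180.0, 0.2, 167.6]
force: [0.3, -0.4, 0.7]
grip_width: 0.087
time_s: 5.9
tool_pos: [0.476, -0.1999, 0.0345]
tool_rot: [179.9, 0.0, 167.5]
force: [0.0, 1.9, 5.7]
grip_width: 0.062
```

```bash
cat >> plan.py <<'E'
SYAW=np.radians(84.05)
def SRm(yaw=SYAW):return (Ro.from_euler('z',yaw)*Ro.from_euler('y',-28,degrees=True)).as_matrix()
SM=SRm();RT=Ro.from_matrix(np.c_[-SM[:,0],SM[:,1],-SM[:,2]])
SC=np.array([.6048,.066,.051])
E
python3 - <<'E'
from plan import *
print(RT.as_euler('xyz',degrees=True))
p0,R0=pose(); up=(p0+[0,0,.2],R0)
P=go(p0+[0,0,.2])
P=go(up[0],RT,P0=up)
go(SC+SM[:,2]*.135,P0=P)
print(SC+SM[:,2]*.135)
E
python3 -m creep '[{"tx":0,"ty":0,"tz":-0.02,"rx":0,"ry":0,"rz":0},{"tx":0,"ty":0,"tz":-0.05,"rx":0,"ry":0,"rz":0},{"tx":0,"ty":0,"tz":-0.05,"rx":0,"ry":0,"rz":0},{"tx":0,"ty":0,"tz":-0.05,"rx":0,"ry":0,"rz":0},{"tx":0,"ty":0,"tz":-0.03,"rx":0,"ry":0,"rz":0},{"tx":0,"ty":0,"tz":0,"rx":0,"ry":0,"rz":0}]'
python3 - <<'E'
from plan import *
import pickle
W=env.read_camera('wrist');pickle.dump(W,open('w3.pkl','wb'));cv2.imwrite('pics/e_w.png',W['pixels'][:,:,::-1])
E
```

```text
[180.    28.   -95.95]
shift 4 x [-0.      0.0001 -0.05  ] tot [-1.e-04  2.e-04 -2.e-01]
turn 12 x [-1.96 -1.74 -7.87]
shift 1 x [0. 0. 0.] tot [0. 0. 0.]
shift 5 x [-0.0318 -0.0201  0.0315] tot [-0.1592 -0.1005  0.1574]
[0.59823013 0.00296278 0.17019793]
time_s: 6.65
tool_pos: [0.4764, -0.2013, 0.2354]
tool_rot: [180.0, 0.2, 167.5]
force: [-0.2, -0.0, -4.4]
grip_width: 0.0618
```

View pics/e_w.png

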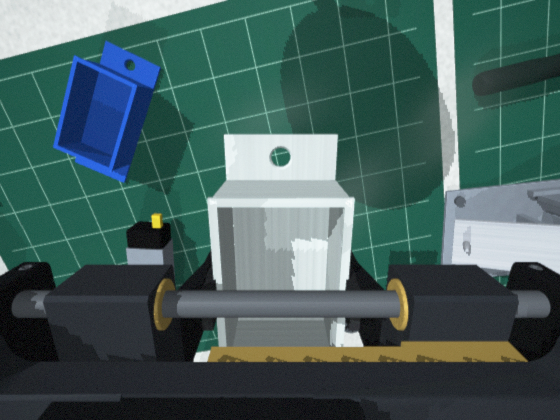

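The tray is held square: its hole is at (280.5,156), the plate end at row 135 and the rim corners at (209,200) and (353,199). Next I'll get its exact offset in the tool frame.

```bash
python3 - <<'E'
from m1 import *
from plan import *
W=pickle.load(open('w3.pkl','rb'));p,R=pose()
def ont(uv,zt):
    o,d=ray(W,uv);o=R.inv().apply(o-p);d=R.inv().apply(d);return o+d*(zt-o[2])/d[2]
for n,uv,zt in [('hole',(280.5,156.5),.031),('pl',(224,134.5),.031),('pr',(338.5,134.5),.031),('rl',(208.5,199.5),-.011),('rr',(353.5,199.5),-.011)]:
    print(n,ont(uv,zt), ont(uv,zt-.002))
E
```

```text
hole [ 0.06   -0.0005  0.031 ] [ 0.0603 -0.0005  0.029 ]
pl [ 0.072  -0.0315  0.031 ] [ 0.0721 -0.0311  0.029 ]
pr [0.072  0.0313 0.031 ] [0.0721 0.0309 0.029 ]
rl [ 0.047  -0.0322 -0.011 ] [ 0.0476 -0.0317 -0.013 ]
rr [ 0.047   0.0317 -0.011 ] [ 0.0476  0.0312 -0.013 ]
```

```bash
python3 -m creep '[{"tx":0,"ty":0,"tz":0,"rx":-2,"ry":-1.7,"rz":-7.9},{"tx":0,"ty":0,"tz":0,"rx":-2,"ry":-1.7,"rz":-7.9},{"tx":0,"ty":0,"tz":0,"rx":-2,"ry":-1.7,"rz":-7.9},{"tx":0,"ty":0,"tz":0,"rx":-2,"ry":-1.7,"rz":-7.9},{"tx":0,"ty":0,"tz":0,"rx":-2,"ry":-1.7,"rz":-7.9},{"tx":0,"ty":0,"tz":0,"rx":-2,"ry":-1.7,"rz":-7.9},{"tx":0,"ty":0,"tz":0,"rx":-2,"ry":-1.7,"rz":-7.9},{"tx":0,"ty":0,"tz":0,"rx":-2,"ry":-1.7,"rz":-7.9},{"tx":0,"ty":0,"tz":0,"rx":-2,"ry":-1.7,"rz":-7.9},{"tx":0,"ty":0,"tz":0,"rx":-2,"ry":-1.7,"rz":-7.9},{"tx":0,"ty":0,"tz":0,"rx":-2,"ry":-1.7,"rz":-7.9},{"tx":0,"ty":0,"tz":0,"rx":-2,"ry":-1.7,"rz":-7.9},{"tx":0,"ty":0,"tz":0,"rx":0,"ry":0,"rz":0},{"tx":0,"ty":0,"tz":0,"rx":0,"ry":0,"rz":0}]'
python3 - <<'E'
from plan import *
np.set_printoptions(precision=3,suppress=True)
print(env.get_obs()['qpos'])
P=go(SC+SM[:,2]*.135,RT)
E
```

```text
time_s: 8.45
tool_pos: [0.4974, -0.0347, 0.2848]
tool_rot: [177.4, 13.5, -114.8]
force: [0.2, -1.9, -3.6]
grip_width: 0.0618
[-71.576 -17.158  71.157 104.417   3.027  77.777 154.192]
turn 3 x [-1.38 -4.67 -6.01]
shift 3 x [ 0.004 -0.032  0.041] tot [ 0.011 -0.096  0.124]
```

The arm hit joint limits (q3 and q7) on the way to yaw 264°, so that branch isn't reachable. From the readings, yaw ≈ azimuth + 93° + q7. The other half-turn (yaw 84°, q7≈-9°) is comfortable. First I'll check the gripper's outline in the scene image, because the camera side will then face the pan.

```bash
python3 - <<'E'
from plan import *
c=env.read_camera('scene');im=c['pixels'][:,:,::-1]
p,R=pose();print(px(c,p))
print(px(c,p+R.apply([.084,0,-.136])))
u=px(c,p).astype(int);x0,y0=max(0,u[0]-90),max(0,u[1]-110)
print(x0,y0)
cv2.imwrite('pics/f_s.png',cv2.resize(im[y0:y0+150,x0:x0+190],None,fx=4,fy=4,interpolation=cv2.INTER_CUBIC))
E
```

```text
[260.46526465 200.70222295]
[212.79655067 169.06973341]
170 90
```

View pics/f_s.png

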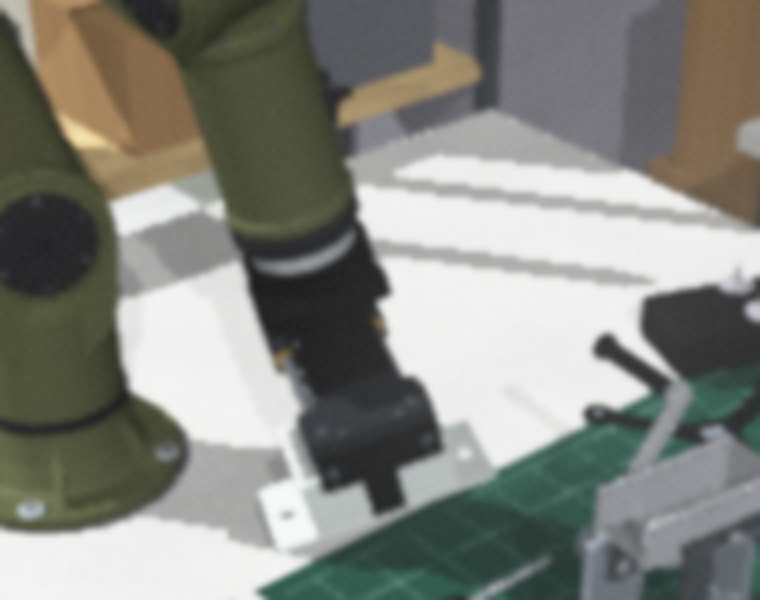

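The expected camera spot at zoom (171,316) is empty, so there is no camera housing to collide. I'll back off, unwind and take yaw 84°.

```bash
cat >> plan.py <<'E'
RT2=Ro.from_matrix(np.c_[SM[:,0],-SM[:,1],-SM[:,2]])
E
python3 - <<'E'
from plan import *
p0,R0=pose()
P=go([.49,-.16,.30]);P=go([.49,-.16,.30],down(167),P0=P);go([.49,-.16,.30],RT2,P0=P)
E
```

```text
shift 3 x [ 0.0366 -0.0146 -0.0145] tot [ 0.1097 -0.0438 -0.0436]
turn 9 x [1.26 1.06 8.67]
shift 1 x [0. 0. 0.] tot [0. 0. 0.]
turn 10 x [-2.02  2.29  8.12]
shift 1 x [0. 0. 0.] tot [0. 0. 0.]
```

```bash
python3 -m creep '[{"tx":0.0366,"ty":-0.0146,"tz":-0.0145,"rx":0,"ry":0,"rz":0},{"tx":0.0366,"ty":-0.0146,"tz":-0.0145,"rx":0,"ry":0,"rz":0},{"tx":0.0366,"ty":-0.0146,"tz":-0.0145,"rx":0,"ry":0,"rz":0},{"tx":0,"ty":0,"tz":0,"rx":1.3,"ry":1.1,"rz":8.7},{"tx":0,"ty":0,"tz":0,"rx":1.3,"ry":1.1,"rz":8.7},{"tx":0,"ty":0,"tz":0,"rx":1.3,"ry":1.1,"rz":8.7},{"tx":0,"ty":0,"tz":0,"rx":1.3,"ry":1.1,"rz":8.7},{"tx":0,"ty":0,"tz":0,"rx":1.3,"ry":1.1,"rz":8.7},{"tx":0,"ty":0,"tz":0,"rx":1.3,"ry":1.1,"rz":8.7},{"tx":0,"ty":0,"tz":0,"rx":1.3,"ry":1.1,"rz":8.7},{"tx":0,"ty":0,"tz":0,"rx":1.3,"ry":1.1,"rz":8.7},{"tx":0,"ty":0,"tz":0,"rx":1.3,"ry":1.1,"rz":8.7},{"tx":0,"ty":0,"tz":0,"rx":0,"ry":0,"rz":0}]'
python3 - <<'E'
from plan import *
np.set_printoptions(precision=3,suppress=True)
print(env.get_obs()['qpos'])
P=go([.49,-.16,.30],RT2);go(SC+SM[:,2]*.135,P0=P)
E
```

```text
time_s: 10.12
tool_pos: [0.4908, -0.1044, 0.3149]
tool_rot: [-176.0, 0.0, 162.5]
force: [-0.1, -0.8, -3.2]
grip_width: 0.0622
[-48.951  -4.051  53.387  98.897   7.164  84.453  76.062]
turn 10 x [-2.24  2.62  7.61]
shift 2 x [-0.028  0.003 -0.006] tot [-0.056  0.005 -0.013]
shift 5 x [0.018 0.018 0.039] tot [0.092 0.091 0.196]
```

```bash
python3 -m creep '[{"tx":0,"ty":0,"tz":0,"rx":-2.2,"ry":2.6,"rz":7.6},{"tx":0,"ty":0,"tz":0,"rx":-2.2,"ry":2.6,"rz":7.6},{"tx":0,"ty":0,"tz":0,"rx":-2.2,"ry":2.6,"rz":7.6},{"tx":0,"ty":0,"tz":0,"rx":-2.2,"ry":2.6,"rz":7.6},{"tx":0,"ty":0,"tz":0,"rx":-2.2,"ry":2.6,"rz":7.6},{"tx":0,"ty":0,"tz":0,"rx":-2.2,"ry":2.6,"rz":7.6},{"tx":0,"ty":0,"tz":0,"rx":-2.2,"ry":2.6,"rz":7.6},{"tx":0,"ty":0,"tz":0,"rx":-2.2,"ry":2.6,"rz":7.6},{"tx":0,"ty":0,"tz":0,"rx":-2.2,"ry":2.6,"rz":7.6},{"tx":0,"ty":0,"tz":0,"rx":-2.2,"ry":2.6,"rz":7.6},{"tx":0,"ty":0,"tz":0,"rx":0,"ry":0,"rz":0}]'
python3 - <<'E'
from plan import *
np.set_printoptions(precision=3,suppress=True)
print(env.get_obs()['qpos'])
P=go(SC+SM[:,2]*.155-SM[:,0]*.05,RT2);go(SC+SM[:,2]*.135,P0=P)
E
```

```text
time_s: 11.5
tool_pos: [0.4897, -0.1058, 0.3147]
tool_rot: [-179.9, -27.6, 84.2]
force: [-0.3, -0.7, -2.8]
grip_width: 0.0618
[-34.851   7.398  67.042  97.885 -31.224  92.681  29.239]
turn 1 x [-0.12  0.36  0.11]
shift 4 x [-0.003  0.024  0.041] tot [-0.012  0.097  0.164]
shift 1 x [ 0.05 -0.    0.02] tot [ 0.05 -0.    0.02]
```

```bash
python3 -m creep '[{"tx":0,"ty":0,"tz":0,"rx":-0.1,"ry":0.4,"rz":0.1},{"tx":-0.003,"ty":0.024,"tz":0.041,"rx":0,"ry":0,"rz":0},{"tx":-0.003,"ty":0.024,"tz":0.041,"rx":0,"ry":0,"rz":0},{"tx":-0.003,"ty":0.024,"tz":0.041,"rx":0,"ry":0,"rz":0},{"tx":-0.003,"ty":0.024,"tz":0.041,"rx":0,"ry":0,"rz":0},{"tx":0,"ty":0,"tz":0,"rx":0,"ry":0,"rz":0},{"tx":0,"ty":0,"tz":0,"rx":0,"ry":0,"rz":0}]'
python3 - <<'E'
from plan import *
import pickle
np.set_printoptions(precision=3,suppress=True)
print(env.get_obs()['qpos'])
P=go(SC+SM[:,2]*.135,RT2)
D={n:env.read_camera(n) for n in('wrist','scene')};pickle.dump(D,open('g.pkl','wb'))
for n in D: cv2.imwrite(f'pics/g_{n}.png',D[n]['pixels'][:,:,::-1])
E
```

```text
time_s: 12.38
tool_pos: [0.5925, -0.0479, 0.1642]
tool_rot: [-179.9, -28.0, 84.1]
force: [-0.5, -0.5, -2.5]
grip_width: 0.0623
[-27.443  28.563  57.842  98.649 -49.639  83.716  37.709]
turn 1 x [-0.14 -0.01  0.04]
shift 1 x [0.048 0.    0.019] tot [0.048 0.    0.019]
```

View pics/g_wrist.png

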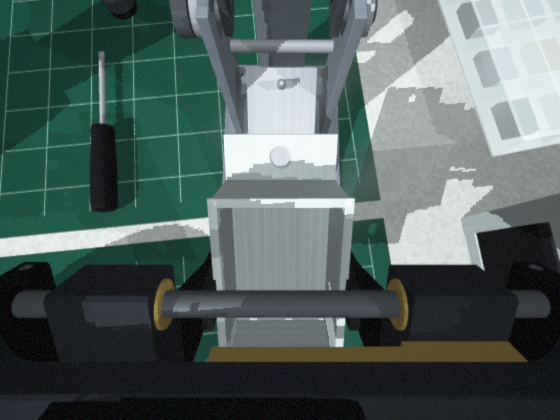

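View pics/g_scene.png

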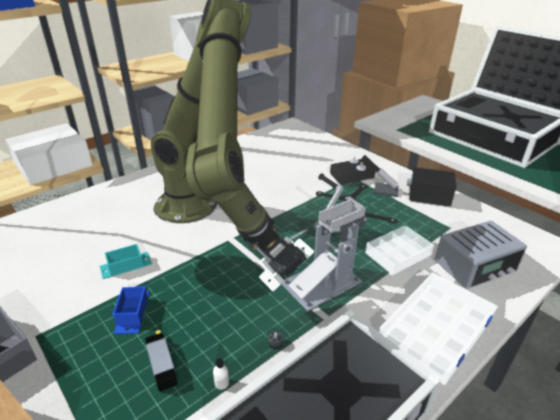

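The wrist view is well aligned: the upper pin is at (281,83) above the tray's hole at (280,156), and the seat spans columns 247–318. I'll zoom in to measure what is left.

```bash
python3 - <<'E'
from m1 import *
W=pickle.load(open('g.pkl','rb'))['wrist']['pixels'][:,:,::-1]
cv2.imwrite('pics/g_z.png',cv2.resize(W[50:180,215:345],None,fx=4.5,fy=4.5,interpolation=cv2.INTER_CUBIC))
E
```

```text
(no output)
```

View pics/g_z.png

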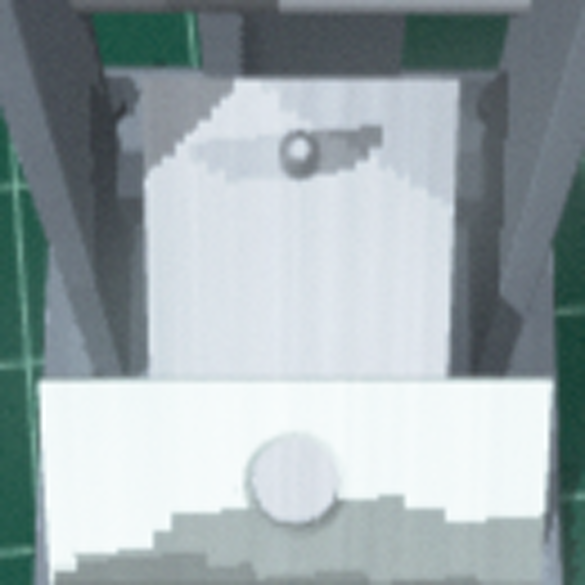

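```bash
python3 - <<'E'
from m1 import *
from plan import *
W=pickle.load(open('g.pkl','rb'))['wrist'];p,R=pose()
z_=lambda x,y:((x+.5)/4.5+215-.5,(y+.5)/4.5+50-.5)
def ont(uv,zt):
    o,d=ray(W,uv);o=R.inv().apply(o-p);d=R.inv().apply(d);return o+d*(zt-o[2])/d[2]
for zt in(.110,.115,.12,.125):
    print(zt,'edge L,R',ont(z_(143,79),zt)[:2],ont(z_(460,79),zt)[:2],'low',ont(z_(150,370),zt)[1],ont(z_(447,370),zt)[1],'base',ont(z_(299,165),zt)[:2],'tip',ont(z_(299,146),zt-.02)[:2],'mid',ont(z_(298,155),zt-.01)[:2])
print('hole',ont(z_(293.5,478),.0305), ont(z_(293.5,478),.0345))
s=R.inv().apply(SC-p);print('pred seat in tool',s,'upper edge',s+[.075,0,0],'pin',s+[.0605,0,0])
E
```

```text
0.11 edge L,R [ 0.1163 -0.0261] [0.1163 0.0264] low -0.026492348343731608 0.025827462723872197 base [ 0.1031 -0.0003] tip [ 0.1043 -0.0002] mid [ 0.1038 -0.0004]
0.115 edge L,R [ 0.117  -0.0267] [0.117  0.0269] low -0.027037625154381205 0.026351201142134396 base [ 0.1035 -0.0003] tip [ 0.1047 -0.0002] mid [ 0.1043 -0.0004]
0.12 edge L,R [ 0.1176 -0.0272] [0.1176 0.0274] low -0.027582901965030802 0.026874939560396594 base [ 0.1039 -0.0003] tip [ 0.1052 -0.0003] mid [ 0.1047 -0.0004]
0.125 edge L,R [ 0.1183 -0.0277] [0.1183 0.028 ] low -0.0281281787756804 0.027398677978658793 base [ 0.1043 -0.0003] tip [ 0.1056 -0.0003] mid [ 0.1051 -0.0005]
hole [ 0.0615 -0.0008  0.0305] [ 0.061  -0.0008  0.0345]
pred seat in tool [0.0478 0.     0.1552] upper edge [0.1228 0.     0.1552] pin [0.1083 0.     0.1552]
```

Everything agrees: the seat plane is about 0.155 ahead of the TCP, the pin at tool x≈0.1075 and the hole at ≈0.061. That leaves +47 mm in x and 0 in y. I'll stop just above the pin tips and look.

```bash
python3 -m creep '[{"tx":0.047,"ty":0,"tz":0.02,"rx":0,"ry":0,"rz":0},{"tx":0,"ty":0,"tz":0.04,"rx":0,"ry":0,"rz":0},{"tx":0,"ty":0,"tz":0.02,"rx":0,"ry":0,"rz":0},{"tx":0,"ty":0,"tz":0.012,"rx":0,"ry":0,"rz":0},{"tx":0,"ty":0,"tz":0,"rx":0,"ry":0,"rz":0},{"tx":0,"ty":0,"tz":0,"rx":0,"ry":0,"rz":0}]'
python3 - <<'E'
from plan import *
import pickle
np.set_printoptions(precision=4,suppress=True)
p,R=pose();s=R.inv().apply(SC-p);print('pred seat in tool',s)
D={n:env.read_camera(n) for n in('wrist','scene','top')};pickle.dump(D,open('i.pkl','wb'))
W=D['wrist']['pixels'][:,:,::-1];cv2.imwrite('pics/i_w.png',cv2.resize(W[70:220,200:360],None,fx=4,fy=4,interpolation=cv2.INTER_CUBIC))
S=D['scene']['pixels'][:,:,::-1];cv2.imwrite('pics/i_s.png',cv2.resize(S[190:310,240:400],None,fx=5,fy=5,interpolation=cv2.INTER_CUBIC))
E
```

```text
time_s: 13.22
tool_pos: [0.6018, 0.0355, 0.1059]
tool_rot: [-180.0, -28.1, 83.9]
force: [0.2, 0.7, -2.4]
grip_width: 0.0613
pred seat in tool [ 0.0013 -0.0002  0.0628]
```

View pics/i_w.png

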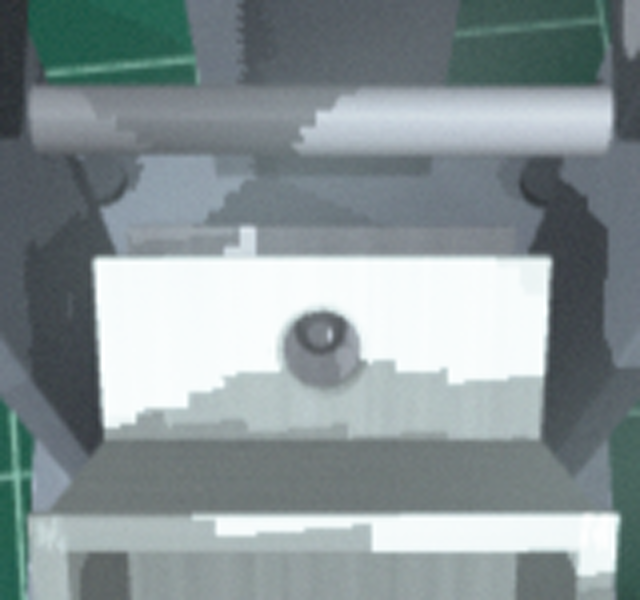

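View pics/i_s.png

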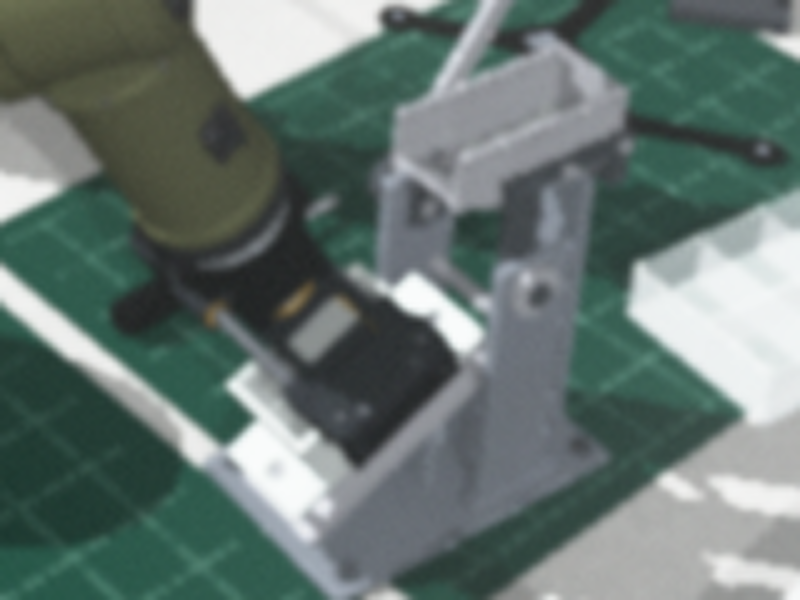

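The pin tip (320,330 in the zoom) is visible inside the hole (centre 322,348). Allowing for parallax, the pin is about 1 mm up-slope. I'll shift by that and lower in small steps while watching the force.

```bash
python3 -m creep '[{"tx":0.0012,"ty":-0.0002,"tz":0.004,"rx":0,"ry":0,"rz":0},{"tx":0,"ty":0,"tz":0.005,"rx":0,"ry":0,"rz":0},{"tx":0,"ty":0,"tz":0.005,"rx":0,"ry":0,"rz":0},{"tx":0,"ty":0,"tz":0.004,"rx":0,"ry":0,"rz":0},{"tx":0,"ty":0,"tz":0,"rx":0,"ry":0,"rz":0}]'
python3 -m creep '[{"tx":0,"ty":0,"tz":0.003,"rx":0,"ry":0,"rz":0},{"tx":0,"ty":0,"tz":0.002,"rx":0,"ry":0,"rz":0},{"tx":0,"ty":0,"tz":0,"rx":0,"ry":0,"rz":0}]'
```

```text
time_s: 14.0
tool_pos: [0.6017, 0.0467, 0.0891]
tool_rot: [-179.8, -28.1, 84.0]
force: [0.3, 0.9, -3.5]
grip_width: 0.0617
time_s: 14.38
tool_pos: [0.602, 0.0489, 0.085]
tool_rot: [-179.8, -28.1, 84.0]
force: [-0.9, -0.6, -3.2]
grip_width: 0.062
```

```bash
python3 -m creep '[{"tx":0,"ty":0,"tz":0.0015,"rx":0,"ry":0,"rz":0},{"tx":0,"ty":0,"tz":0.0015,"rx":0,"ry":0,"rz":0},{"tx":0,"ty":0,"tz":0,"rx":0,"ry":0,"rz":0}]'
python3 -m creep '[{"tx":0,"ty":0,"tz":0.0015,"rx":0,"ry":0,"rz":0},{"tx":0,"ty":0,"tz":0,"rx":0,"ry":0,"rz":0}]'
python3 -m creep '[{"tx":0,"ty":0,"tz":0.001,"rx":0,"ry":0,"rz":0},{"tx":0,"ty":0,"tz":0,"rx":0,"ry":0,"rz":0}]'
python3 - <<'E'
from plan import *
import pickle
np.set_printoptions(precision=4,suppress=True)
p,R=pose();s=R.inv().apply(SC-p);print('pred seat in tool',s)
D={n:env.read_camera(n) for n in('wrist','scene')}
W=D['wrist']['pixels'][:,:,::-1];S=D['scene']['pixels'][:,:,::-1]
cv2.imwrite('pics/j.png',np.hstack([cv2.resize(W[90:190,200:360],(400,250),interpolation=cv2.INTER_CUBIC),cv2.resize(S[210:310,260:380],(400,333),interpolation=cv2.INTER_CUBIC)[:250]]))
E
```

```text
time_s: 14.75
tool_pos: [0.6023, 0.0495, 0.084]
tool_rot: [-179.9, -28.2, 84.0]
force: [-3.4, -1.9, 6.4]
grip_width: 0.0616
time_s: 15.0
tool_pos: [0.6023, 0.0496, 0.084]
tool_rot: [-179.9, -28.2, 84.0]
force: [-8.2, -4.1, 13.1]
grip_width: 0.0617
time_s: 15.25
tool_pos: [0.6023, 0.0495, 0.0839]
tool_rot: [-179.9, -28.2, 84.0]
force: [-10.0, -6.1, 18.1]
grip_width: 0.0617
pred seat in tool [-0.0009  0.0008  0.0368]
```

View pics/j.png

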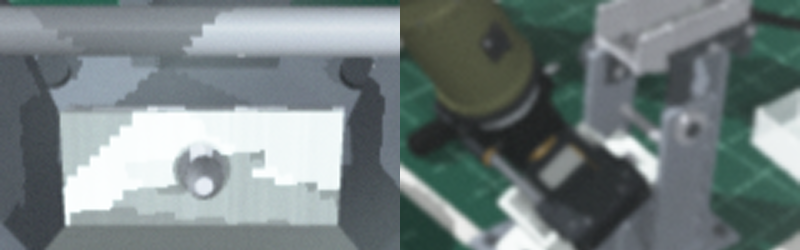

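Contact is at z=0.084 with the pin standing well through the hole, but there is a sideways force of about 10 N in -x. I'll ease that off before judging whether it is flush.

```bash
python3 -m creep '[{"tx":0,"ty":-0.001,"tz":0,"rx":0,"ry":0,"rz":0},{"tx":0,"ty":0,"tz":0,"rx":0,"ry":0,"rz":0}]'
python3 - <<'E'
from plan import *
o=env.get_obs();R=pose()[1];print('tool force',R.inv().apply(o['force']),'torque',R.inv().apply(o['wrist_torque']))
E
python3 -m creep '[{"tx":0,"ty":-0.001,"tz":0,"rx":0,"ry":0,"rz":0},{"tx":0,"ty":0,"tz":0,"rx":0,"ry":0,"rz":0}]'
python3 - <<'E'
from plan import *
o=env.get_obs();R=pose()[1];print('tool force',R.inv().apply(o['force']),'torque',R.inv().apply(o['wrist_torque']))
E
```

```text
time_s: 15.6
tool_pos: [0.6022, 0.0496, 0.0839]
tool_rot: [180.0, -28.2, 84.0]
force: [-7.0, -4.5, 15.3]
grip_width: 0.0618
tool force [  2.64024827  -6.44886683 -15.90590086] torque [ 1.14888129 -0.46683962 -0.03557958]
time_s: 15.85
tool_pos: [0.6021, 0.0496, 0.0838]
tool_rot: [179.9, -28.2, 84.0]
force: [-4.5, -4.7, 12.7]
grip_width: 0.062
tool force [  1.48335351  -3.95945774 -13.59922491] torque [ 0.64328379 -0.56383507  0.02993502]
```

```bash
python3 -m creep '[{"tx":0,"ty":-0.0012,"tz":0,"rx":0,"ry":0,"rz":0},{"tx":0,"ty":0,"tz":0.0005,"rx":0,"ry":0,"rz":0},{"tx":0,"ty":0,"tz":0,"rx":0,"ry":0,"rz":0}]'
python3 - <<'E'
from plan import *
o=env.get_obs();R=pose()[1];print('tool force',R.inv().apply(o['force']),'torque',R.inv().apply(o['wrist_torque']))
E
python3 -m creep '[{"tx":0,"ty":0,"tz":0,"rx":0,"ry":0,"rz":0},{"tx":0,"ty":0,"tz":0,"rx":0,"ry":0,"rz":0},{"tx":0,"ty":0,"tz":0,"rx":0,"ry":0,"rz":0},{"tx":0,"ty":0,"tz":0,"rx":0,"ry":0,"rz":0}]' 0.08
python3 - <<'E'
from plan import *
import pickle
W=env.read_camera('wrist');pickle.dump(W,open('k.pkl','wb'))
im=W['pixels'][:,:,::-1]
cv2.imwrite('pics/k.png',cv2.resize(im[60:360,180:380],(533,800))[:600])
S=env.read_camera('scene')['pixels'][:,:,::-1];cv2.imwrite('pics/k_s.png',cv2.resize(S[190:310,240:400],None,fx=5,fy=5,interpolation=cv2.INTER_CUBIC))
E
```

```text
time_s: 16.23
tool_pos: [0.6021, 0.0496, 0.0838]
tool_rot: [179.7, -28.2, 84.0]
force: [-0.5, -5.5, 12.8]
grip_width: 0.0615
tool force [  1.17057429   0.18664043 -13.83913784] torque [ 0.48311422 -0.53027118  0.06771817]
time_s: 16.73
tool_pos: [0.599, 0.0523, 0.0796]
tool_rot: [-179.8, -28.1, 84.0]
force: [-0.2, 1.2, -0.9]
grip_width: 0.0792
```

View pics/k.png

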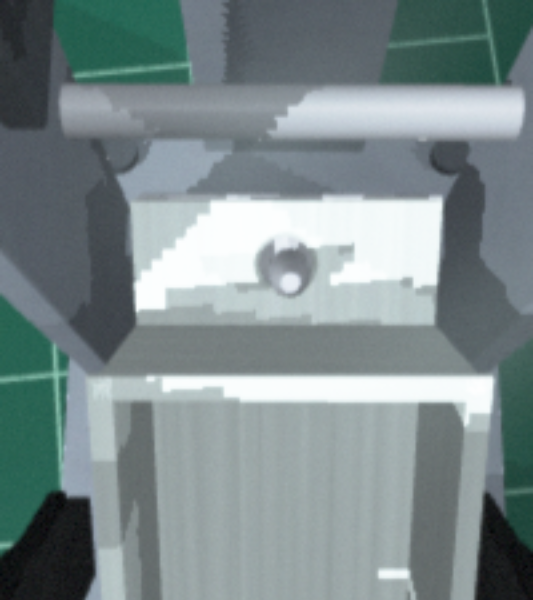

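View pics/k_s.png

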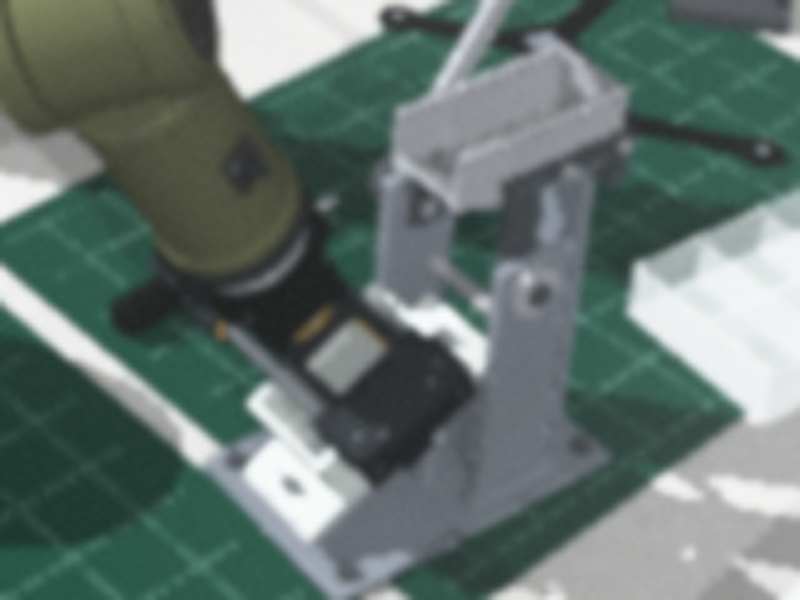

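After release the tray stayed put, with the upper pin through its hole. I need a clear view of the lower pin, so I'll retreat square off the seat.

```bash
python3 -m creep '[{"tx":0,"ty":0,"tz":-0.01,"rx":0,"ry":0,"rz":0},{"tx":0,"ty":0,"tz":-0.03,"rx":0,"ry":0,"rz":0},{"tx":0,"ty":0,"tz":-0.05,"rx":0,"ry":0,"rz":0},{"tx":-0.03,"ty":0,"tz":-0.03,"rx":0,"ry":0,"rz":0},{"tx":-0.03,"ty":0,"tz":-0.03,"rx":0,"ry":0,"rz":0},{"tx":0,"ty":0,"tz":0,"rx":0,"ry":0,"rz":0}]' 0.087
python3 - <<'E'
from plan import *
import pickle
D={n:env.read_camera(n) for n in('wrist','scene','top')};pickle.dump(D,open('l.pkl','wb'))
im=D['wrist']['pixels'][:,:,::-1]
cv2.imwrite('pics/l.png',cv2.resize(im[40:260,190:370],None,fx=2.7,fy=2.7,interpolation=cv2.INTER_CUBIC))
S=D['scene']['pixels'][:,:,::-1];cv2.imwrite('pics/l_s.png',cv2.resize(S[210:310,260:380],None,fx=6,fy=6,interpolation=cv2.INTER_CUBIC))
E
```

```text
time_s: 17.58
tool_pos: [0.5866, -0.0764, 0.1858]
tool_rot: [180.0, -27.9, 83.7]
force: [-0.2, 0.3, -0.3]
grip_width: 0.0871
```

View pics/l.png

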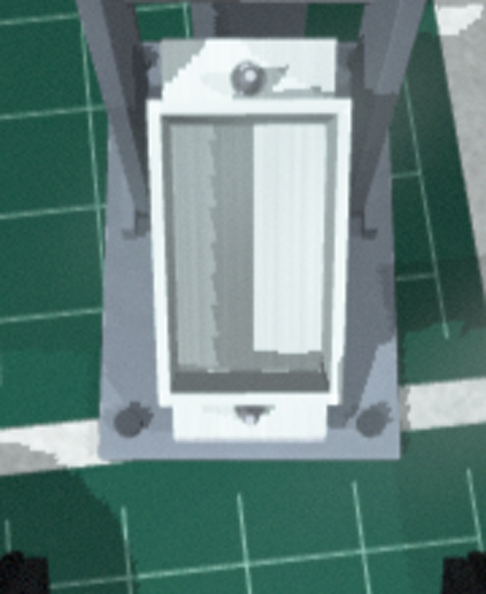

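View pics/l_s.png

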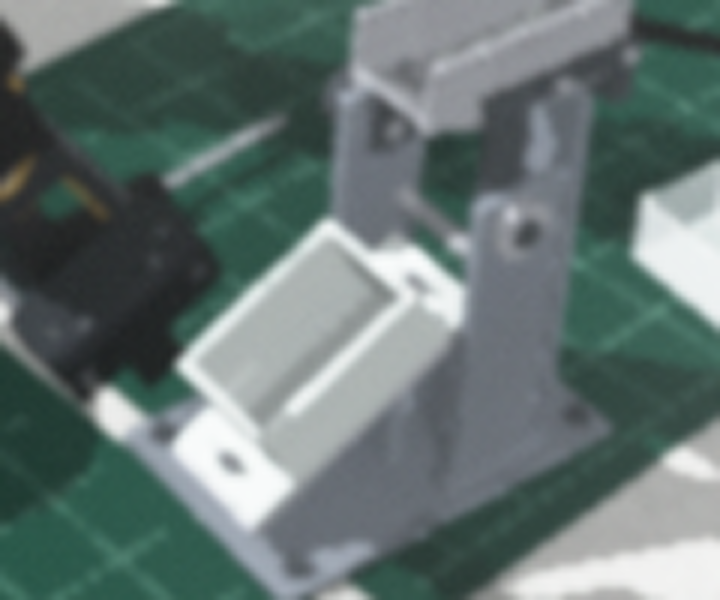

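Both ends look seated: the upper pin at zoom (248,77) is through the hole and the lower hole shows the pin and its shadow at (250,413). I'll check tilt and height with PnP on the tray's corners.

```bash
python3 - <<'E'
from m1 import *
from plan import *
D=pickle.load(open('l.pkl','rb'));W=D['wrist']
z_=lambda x,y:[(x+.5)/2.7+190-.5,(y+.5)/2.7+40-.5]
im=[z_(*p) for p in [(148,100),(352,100),(341,405),(161,405),(174,441),(326,441),(336,39),(162,39)]]
# tray frame = seat frame: x upslope, y = stand y (left in wrist image, tool -y)
ob=[[.048,.031,.046],[.048,-.031,.046],[-.048,-.031,.046],[-.048,.031,.046],[-.073,.031,.004],[-.073,-.031,.004],[.073,-.031,.004],[.073,.031,.004]]
ok,rv,tv=cv2.solvePnP(np.array(ob),np.array(im),W['intrinsics'],None)
Rc=cv2.Rodrigues(rv)[0];pw=W['R'].T@(tv[:,0]-W['t']);Rw=W['R'].T@Rc
print('tray',pw,'z-ang to seat deg',np.degrees(np.arccos(Rw[:,2]@SM[:,2])),'x-ang',np.degrees(np.arccos(Rw[:,0]@SM[:,0])))
print('in seat axes',SM.T@Rw, SM.T@(pw-SC))
e=[px(W,Rw@np.array(o)+pw)-i for o,i in zip(ob,im)];print(np.round(e,2).tolist())
zs_=lambda x,y:np.array([(x+.5)/6+260-.5,(y+.5)/6+210-.5])
for n,o,p in [('low+',[-.073,.031,.004],(172,447)),('low-',[-.073,-.031,.004],(250,531)),('rim low+',[-.048,.031,.046],(181,367)),('rim low-',[-.048,-.031,.046],(263,440)),('rim up+',[.048,.031,.046],(331,220)),('rim up-',[.048,-.031,.046],(416,293))]:
    print(n,px(D['scene'],SM@np.array(o)+SC)-zs_(*p), px(D['scene'],Rw@np.array(o)+pw)-zs_(*p))
E
```

```text
tray [0.6038 0.0633 0.0566] z-ang to seat deg 0.9887408518634911 x-ang 1.0012414661845737
in seat axes [[ 0.9998  0.0028  0.0172]
 [-0.0028  1.      0.0006]
 [-0.0172 -0.0007  0.9999]] [0.0002 0.0007 0.0062]
[[0.64, 0.34], [-0.47, 0.08], [0.04, -0.38], [-0.25, -0.12], [-0.48, 0.23], [0.39, 0.0], [0.7, -0.2], [-0.61, 0.03]]
low+ [-0.2016 -0.2568] [-1.2716 -1.7105]
low- [ 0.0299 -0.8812] [-1.0768 -2.2952]
rim low+ [-0.6854  0.0572] [-1.5192 -1.5763]
rim low- [-0.7769  1.1032] [-1.6428 -0.5018]
rim up+ [-0.8846  0.9646] [-1.3727 -0.3772]
rim up- [-0.7435  1.0103] [-1.2594 -0.3084]
```

The scene-view residuals (≤1 px) match a seated tray. The contact height (0.053) also matches the triangulated seat centre (about 0.053–0.054), and the tray didn't drop on release. On to the lever.

```bash
python3 - <<'E'
from plan import *
P=go([.50,-.05,.33]);P=go(P[0],down(174),P0=P);P=go([.50,.205,.36],P0=P)
E
```

```text
shift 4 x [ 0.0196 -0.0222 -0.0308] tot [ 0.0786 -0.0887 -0.1233]
turn 11 x [ 1.99 -2.02 -8.  ]
shift 1 x [0. 0. 0.] tot [0. 0. 0.]
shift 5 x [ 0.0053  0.0507 -0.006 ] tot [ 0.0267  0.2536 -0.03  ]
```

```bash
python3 -m creep '[{"tx":0.0196,"ty":-0.022,"tz":-0.031,"rx":0,"ry":0,"rz":0},{"tx":0.0196,"ty":-0.022,"tz":-0.031,"rx":0,"ry":0,"rz":0},{"tx":0.0196,"ty":-0.022,"tz":-0.031,"rx":0,"ry":0,"rz":0},{"tx":0.0196,"ty":-0.022,"tz":-0.031,"rx":0,"ry":0,"rz":0},{"tx":0,"ty":0,"tz":0,"rx":2,"ry":-2,"rz":-8},{"tx":0,"ty":0,"tz":0,"rx":2,"ry":-2,"rz":-8},{"tx":0,"ty":0,"tz":0,"rx":2,"ry":-2,"rz":-8},{"tx":0,"ty":0,"tz":0,"rx":2,"ry":-2,"rz":-8},{"tx":0,"ty":0,"tz":0,"rx":2,"ry":-2,"rz":-8},{"tx":0,"ty":0,"tz":0,"rx":2,"ry":-2,"rz":-8},{"tx":0,"ty":0,"tz":0,"rx":2,"ry":-2,"rz":-8},{"tx":0,"ty":0,"tz":0,"rx":2,"ry":-2,"rz":-8},{"tx":0,"ty":0,"tz":0,"rx":2,"ry":-2,"rz":-8},{"tx":0,"ty":0,"tz":0,"rx":2,"ry":-2,"rz":-8},{"tx":0,"ty":0,"tz":0,"rx":2,"ry":-2,"rz":-8},{"tx":0,"ty":0,"tz":0,"rx":0,"ry":0,"rz":0}]'
python3 - <<'E'
from plan import *
np.set_printoptions(precision=3,suppress=True)
print(env.get_obs()['qpos'])
P=go([.50,.205,.36],down(174))
W=env.read_camera('wrist')
cv2.imwrite('pics/m.png',W['pixels'][:,:,::-1])
E
```

```text
time_s: 19.73
tool_pos: [0.5002, -0.0487, 0.3303]
tool_rot: [179.9, -0.2, 174.2]
force: [-0.2, 0.8, -0.6]
grip_width: 0.0871
[-52.514  -4.556  52.857  97.36    3.497  85.571  84.197]
turn 1 x [ 0.13 -0.18  0.22]
shift 5 x [ 0.005  0.051 -0.006] tot [ 0.027  0.252 -0.03 ]
```

View pics/m.png

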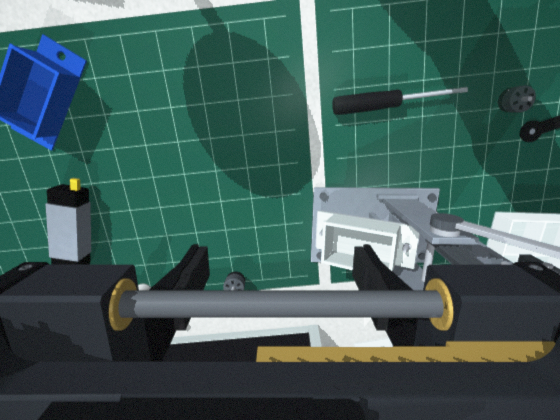

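The tray sits within the seat outline at (365,240). Moving above the lever.

```bash
python3 -m creep '[{"tx":0.005,"ty":0.05,"tz":-0.006,"rx":0,"ry":0,"rz":0.2},{"tx":0.005,"ty":0.05,"tz":-0.006,"rx":0,"ry":0,"rz":0},{"tx":0.005,"ty":0.05,"tz":-0.006,"rx":0,"ry":0,"rz":0},{"tx":0.005,"ty":0.05,"tz":-0.006,"rx":0,"ry":0,"rz":0},{"tx":0.005,"ty":0.05,"tz":-0.006,"rx":0,"ry":0,"rz":0},{"tx":0,"ty":0,"tz":0,"rx":0,"ry":0,"rz":0},{"tx":0,"ty":0,"tz":0,"rx":0,"ry":0,"rz":0}]'
python3 - <<'E'
from plan import *
import pickle
W=env.read_camera('wrist');pickle.dump(W,open('n.pkl','wb'))
cv2.imwrite('pics/n.png',W['pixels'][:,:,::-1])
P=go([.51,.2055,.256],down(174))
E
```

```text
time_s: 20.65
tool_pos: [0.5027, 0.1994, 0.3602]
tool_rot: [-179.9, -0.2, 173.7]
force: [-0.0, 0.0, -0.1]
grip_width: 0.0869
turn 1 x [-0.03 -0.17 -0.34]
shift 2 x [-0.0032  0.0038  0.0522] tot [-0.0064  0.0076  0.1044]
```

View pics/n.png

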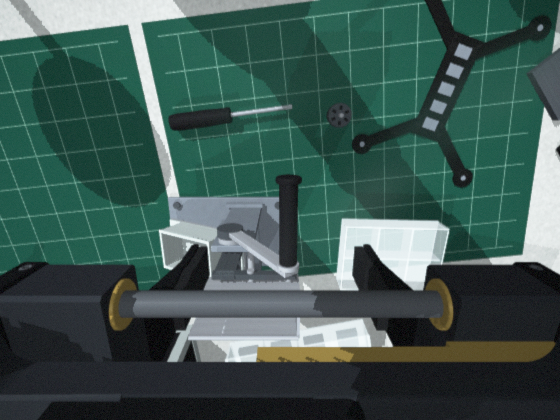

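The bar runs from knob (289,180) to inner end (289,266), parallel to the pads and slightly right of centre.

```bash
python3 - <<'E'
from m1 import *
from plan import *
W=pickle.load(open('n.pkl','rb'));p,R=pose()
for u in [(289,178),(288.5,266)]:
    x=onz(W,u,.253);print(x,R.inv().apply(x-p))
E
```

```text
[0.4698 0.2098 0.253 ] [0.0338 0.0074 0.1075]
[0.5504 0.2011 0.253 ] [-0.0473  0.0078  0.1072]
```

```bash
python3 -m creep '[{"tx":0,"ty":0.0076,"tz":0.03,"rx":0,"ry":0,"rz":-0.3},{"tx":0,"ty":0,"tz":0.04,"rx":0,"ry":0,"rz":0},{"tx":0,"ty":0,"tz":0.031,"rx":0,"ry":0,"rz":0},{"tx":0,"ty":0,"tz":0,"rx":0,"ry":0,"rz":0},{"tx":0,"ty":0,"tz":0,"rx":0,"ry":0,"rz":0}]'
python3 -m creep '[{"tx":0,"ty":0,"tz":0,"rx":0,"ry":0,"rz":0},{"tx":0,"ty":0,"tz":0,"rx":0,"ry":0,"rz":0},{"tx":0,"ty":0,"tz":0,"rx":0,"ry":0,"rz":0},{"tx":0,"ty":0,"tz":0,"rx":0,"ry":0,"rz":0},{"tx":0,"ty":0,"tz":0,"rx":0,"ry":0,"rz":0},{"tx":0,"ty":0,"tz":0,"rx":0,"ry":0,"rz":0},{"tx":0,"ty":0,"tz":0,"rx":0,"ry":0,"rz":0}]' 0.01 8
python3 - <<'E'
from plan import *
p,R=pose();print(R.as_euler('xyz',degrees=True))
G=np.array([.6106,.1255,.155])
xs=np.array([np.cos(SYAW),np.sin(SYAW),0]);
def q(t):
    a=np.radians(54.8)+t;return xs*.12*np.cos(a)+np.array([0,0,.12*np.sin(a)])
th=np.arange(0,1.501,.1);
for a,b in zip(th,th[1:]): print(round(b,2),np.round(R.inv().apply(q(b)-q(a))*1000,1))
E
```

```text
time_s: 21.32
tool_pos: [0.5039, 0.207, 0.2611]
tool_rot: [179.9, -0.1, 174.0]
force: [-0.6, -0.1, 0.2]
grip_width: 0.087
time_s: 22.2
tool_pos: [0.5031, 0.2077, 0.2596]
tool_rot: [180.0, -0.1, 174.1]
force: [-0.9, -0.2, -0.2]
grip_width: 0.0249
[ 1.79984185e+02 -1.45482696e-01  1.74129376e+02]
0.1 [  0.  -10.1  -6.4]
0.2 [  0.  -10.7  -5.4]
0.3 [  0.  -11.2  -4.3]
0.4 [  0.  -11.6  -3.1]
0.5 [  0.  -11.8  -2. ]
0.6 [  0.  -12.   -0.8]
0.7 [  0.  -12.    0.4]
0.8 [  0.  -11.9   1.6]
0.9 [  0.  -11.7   2.8]
1.0 [  0.  -11.3   3.9]
1.1 [  0.  -10.9   5.1]
1.2 [ -0.  -10.3   6.1]
1.3 [-0.  -9.7  7.1]
1.4 [-0.  -8.9  8. ]
1.5 [-0.  -8.   8.9]
```

```bash
python3 -m creep '[{"tx":0,"ty":0,"tz":0,"rx":0,"ry":0,"rz":0},{"tx":0,"ty":0,"tz":0,"rx":0,"ry":0,"rz":0},{"tx":0,"ty":0,"tz":0,"rx":0,"ry":0,"rz":0}]'
```

```text
time_s: 22.58
tool_pos: [0.5029, 0.2059, 0.2595]
tool_rot: [-179.9, -0.2, 174.0]
force: [-1.3, -5.7, 1.1]
grip_width: 0.0156
```

```bash
python3 -m creep '[{"tx":0,"ty":-0.0101,"tz":-0.0064,"rx":0,"ry":0,"rz":0},{"tx":0,"ty":-0.0107,"tz":-0.0054,"rx":0,"ry":0,"rz":0},{"tx":0,"ty":-0.0112,"tz":-0.0043,"rx":0,"ry":0,"rz":0},{"tx":0,"ty":-0.0116,"tz":-0.0031,"rx":0,"ry":0,"rz":0},{"tx":0,"ty":-0.0118,"tz":-0.002,"rx":0,"ry":0,"rz":0},{"tx":0,"ty":0,"tz":0,"rx":0,"ry":0,"rz":0}]'
python3 - <<'E'
from plan import *
S=env.read_camera('scene')['pixels'][:,:,::-1];cv2.imwrite('pics/o_s.png',cv2.resize(S[170:310,240:400],None,fx=4,fy=4,interpolation=cv2.INTER_CUBIC))
E
```

```text
time_s: 23.32
tool_pos: [0.4972, 0.1526, 0.2835]
tool_rot: [179.7, -0.1, 174.1]
force: [-2.9, 2.4, 7.5]
grip_width: 0.0153
```

View pics/o_s.png

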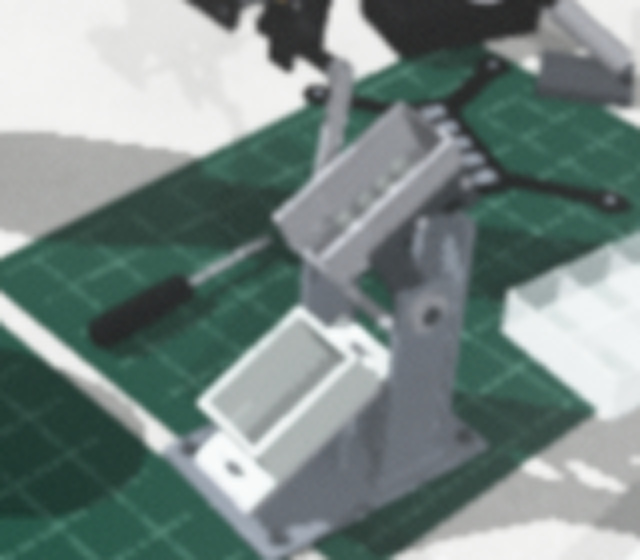

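The tipping works: the pan is at about 0.5 rad, the standoffs are still in it, and the tray is flush. Continuing, a little slower.

```bash
python3 -m creep '[{"tx":0,"ty":-0.006,"tz":0.001,"rx":0,"ry":0,"rz":0},{"tx":0,"ty":-0.006,"tz":0.0005,"rx":0,"ry":0,"rz":0},{"tx":0,"ty":-0.006,"tz":0.0005,"rx":0,"ry":0,"rz":0},{"tx":0,"ty":-0.006,"tz":0.0005,"rx":0,"ry":0,"rz":0},{"tx":0,"ty":-0.006,"tz":0.0008,"rx":0,"ry":0,"rz":0},{"tx":0,"ty":-0.006,"tz":0.0008,"rx":0,"ry":0,"rz":0},{"tx":0,"ty":-0.0058,"tz":0.0014,"rx":0,"ry":0,"rz":0},{"tx":0,"ty":-0.0058,"tz":0.0014,"rx":0,"ry":0,"rz":0},{"tx":0,"ty":-0.0057,"tz":0.002,"rx":0,"ry":0,"rz":0},{"tx":0,"ty":-0.0057,"tz":0.002,"rx":0,"ry":0,"rz":0}]'
python3 -m creep '[{"tx":0,"ty":-0.0055,"tz":0.0025,"rx":0,"ry":0,"rz":0},{"tx":0,"ty":-0.0055,"tz":0.0025,"rx":0,"ry":0,"rz":0},{"tx":0,"ty":-0.0052,"tz":0.003,"rx":0,"ry":0,"rz":0},{"tx":0,"ty":-0.0052,"tz":0.003,"rx":0,"ry":0,"rz":0},{"tx":0,"ty":-0.0048,"tz":0.0036,"rx":0,"ry":0,"rz":0},{"tx":0,"ty":-0.0048,"tz":0.0036,"rx":0,"ry":0,"rz":0},{"tx":0,"ty":-0.0045,"tz":0.004,"rx":0,"ry":0,"rz":0},{"tx":0,"ty":-0.0045,"tz":0.004,"rx":0,"ry":0,"rz":0},{"tx":0,"ty":-0.004,"tz":0.0044,"rx":0,"ry":0,"rz":0},{"tx":0,"ty":-0.004,"tz":0.0044,"rx":0,"ry":0,"rz":0},{"tx":0,"ty":0,"tz":0,"rx":0,"ry":0,"rz":0},{"tx":0,"ty":0,"tz":0,"rx":0,"ry":0,"rz":0}]'
python3 - <<'E'
from plan import *
S=env.read_camera('scene')['pixels'][:,:,::-1];cv2.imwrite('pics/p_s.png',cv2.resize(S[170:310,240:400],None,fx=4,fy=4,interpolation=cv2.INTER_CUBIC))
T=env.read_camera('top')['pixels'][:,:,::-1];cv2.imwrite('pics/p_t.png',cv2.resize(T[105:225,180:340],None,fx=4,fy=4,interpolation=cv2.INTER_CUBIC))
E
```

```text
time_s: 24.62
tool_pos: [0.4914, 0.0938, 0.2716]
tool_rot: [179.8, -0.1, 174.1]
force: [-1.7, 2.8, 4.7]
grip_width: 0.0157
time_s: 26.12
tool_pos: [0.4862, 0.046, 0.234]
tool_rot: [-180.0, -0.2, 174.1]
force: [2.5, 3.9, -7.3]
grip_width: 0.0153
```

View pics/p_s.png

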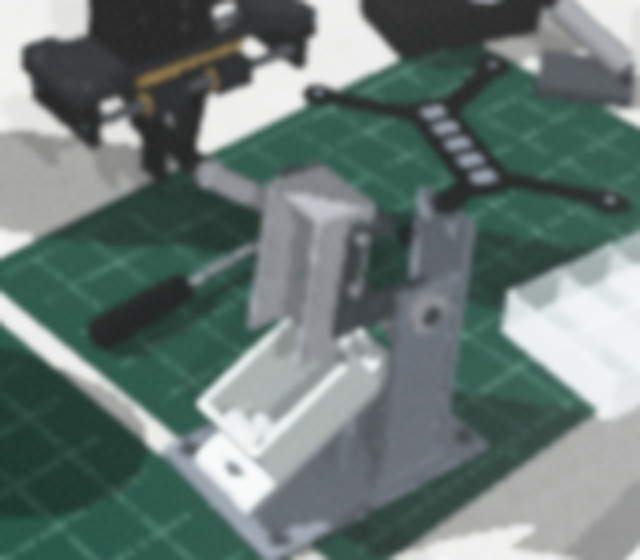

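View pics/p_t.png

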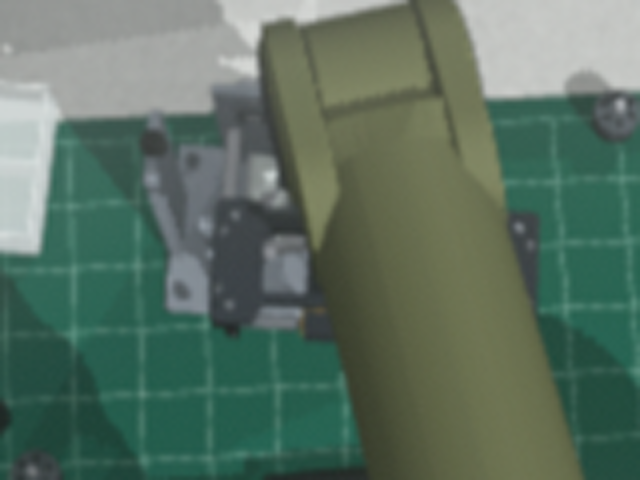

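Standoffs are visible in the tray's low end at (245,415). There's also something pale near the upper pin at (362,345), so I'll zoom in.

```bash
python3 - <<'E'
from plan import *
S=env.read_camera('scene')['pixels'][:,:,::-1];cv2.imwrite('pics/q_s.png',cv2.resize(S[235:305,280:350],None,fx=8,fy=8,interpolation=cv2.INTER_CUBIC))
W=env.read_camera('wrist')['pixels'][:,:,::-1];cv2.imwrite('pics/q_w.png',W)
E
```

```text
(no output)
```

View pics/q_s.png

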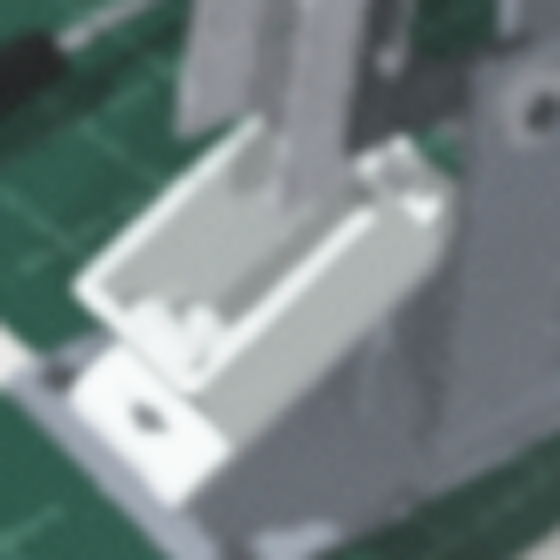

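View pics/q_w.png

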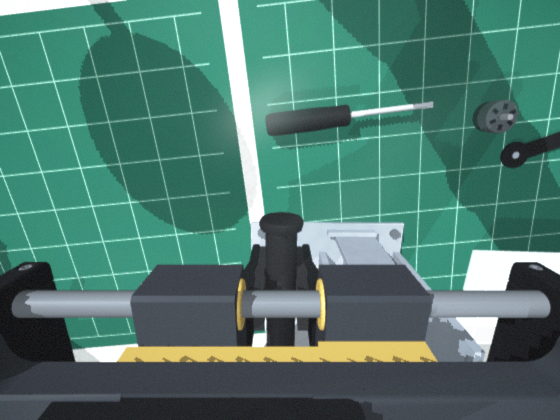

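```bash
python3 -m creep '[{"tx":0,"ty":0.004,"tz":-0.0044,"rx":0,"ry":0,"rz":0},{"tx":0,"ty":0.004,"tz":-0.0044,"rx":0,"ry":0,"rz":0},{"tx":0,"ty":0.0089,"tz":-0.008,"rx":0,"ry":0,"rz":0},{"tx":0,"ty":0.0097,"tz":-0.0071,"rx":0,"ry":0,"rz":0},{"tx":0,"ty":0.0103,"tz":-0.0061,"rx":0,"ry":0,"rz":0},{"tx":0,"ty":0.0109,"tz":-0.0051,"rx":0,"ry":0,"rz":0},{"tx":0,"ty":0.0113,"tz":-0.0039,"rx":0,"ry":0,"rz":0},{"tx":0,"ty":0.0117,"tz":-0.0028,"rx":0,"ry":0,"rz":0},{"tx":0,"ty":0.0119,"tz":-0.0016,"rx":0,"ry":0,"rz":0},{"tx":0,"ty":0.012,"tz":-0.0004,"rx":0,"ry":0,"rz":0},{"tx":0,"ty":0,"tz":0,"rx":0,"ry":0,"rz":0}]'
python3 - <<'E'
from plan import *
S=env.read_camera('scene')['pixels'][:,:,::-1];cv2.imwrite('pics/r_s.png',cv2.resize(S[180:310,270:370],None,fx=4.6,fy=4.6,interpolation=cv2.INTER_CUBIC))
T=env.read_camera('top')['pixels'][:,:,::-1];cv2.imwrite('pics/r_t.png',cv2.resize(T[105:225,180:340],None,fx=4,fy=4,interpolation=cv2.INTER_CUBIC))
E
```

```text
time_s: 27.7
tool_pos: [0.4975, 0.1418, 0.2814]
tool_rot: [179.8, 0.1, 174.2]
force: [-0.1, -0.6, 6.1]
grip_width: 0.0159
```

View pics/r_s.png

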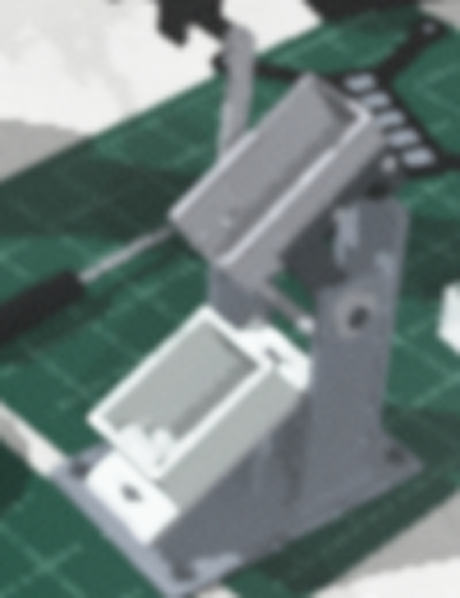

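View pics/r_t.png

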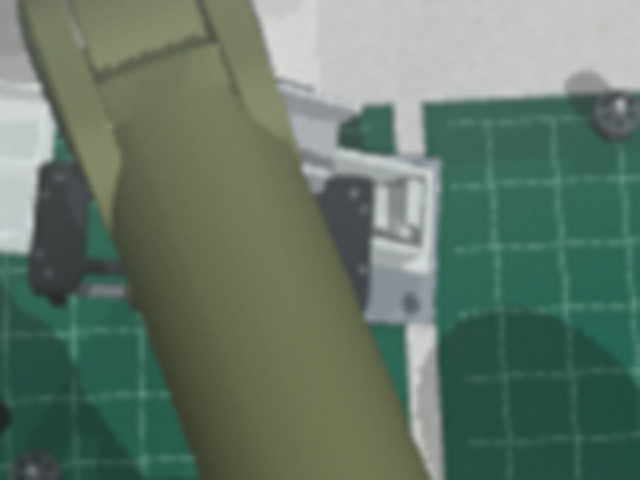

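```bash
python3 - <<'E'
from plan import *
S=env.read_camera('scene')['pixels'][:,:,::-1]
a=cv2.resize(S[190:245,300:365],None,fx=8,fy=8,interpolation=cv2.INTER_CUBIC)
cv2.imwrite('pics/s_s.png',a)
b=cv2.resize(S[245:300,285:350],None,fx=8,fy=8,interpolation=cv2.INTER_CUBIC);cv2.imwrite('pics/s_s2.png',b)
E
```

```text
(no output)
```

View pics/s_s.png

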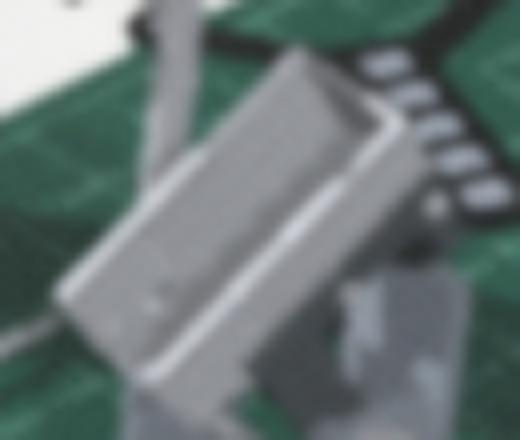

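View pics/s_s2.png

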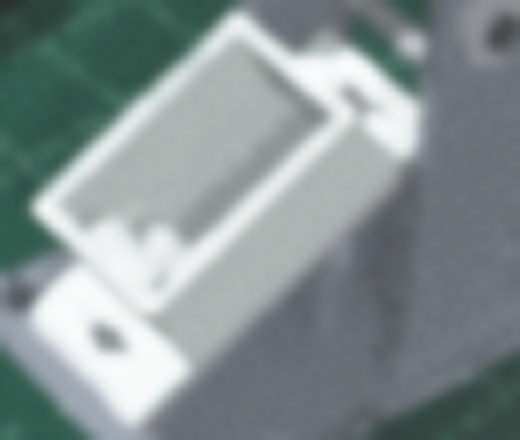

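```bash
python3 - <<'E'
import cv2
a=cv2.imread('pics/o_s.png')[80:300,240:500];cv2.imwrite('pics/o_z.png',cv2.resize(a,None,fx=2.3,fy=2.3))
E
```

```text
(no output)
```

View pics/o_z.png

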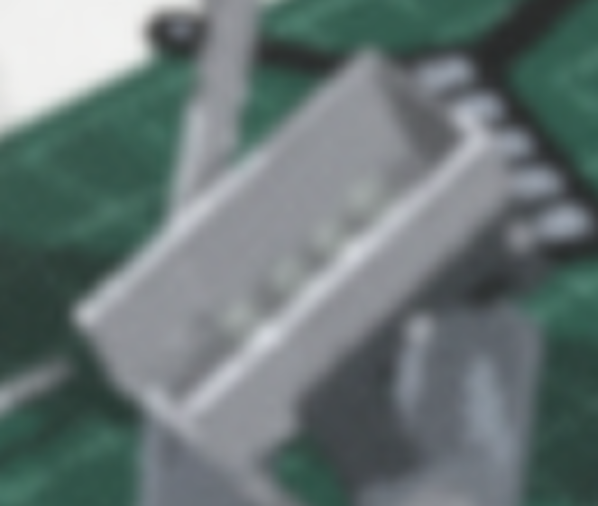

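```bash
python3 -m creep '[{"tx":0,"ty":0.012,"tz":0.0008,"rx":0,"ry":0,"rz":0},{"tx":0,"ty":0.0118,"tz":0.002,"rx":0,"ry":0,"rz":0},{"tx":0,"ty":0.0116,"tz":0.0031,"rx":0,"ry":0,"rz":0},{"tx":0,"ty":0.0112,"tz":0.0043,"rx":0,"ry":0,"rz":0},{"tx":0,"ty":0.0107,"tz":0.0054,"rx":0,"ry":0,"rz":0},{"tx":0,"ty":0.0095,"tz":0.006,"rx":0,"ry":0,"rz":0},{"tx":0,"ty":0,"tz":0,"rx":0,"ry":0,"rz":0},{"tx":0,"ty":0,"tz":0,"rx":0,"ry":0,"rz":0}]'
python3 -m creep '[{"tx":0,"ty":0.0015,"tz":0.001,"rx":0,"ry":0,"rz":0},{"tx":0,"ty":0.0015,"tz":0.001,"rx":0,"ry":0,"rz":0},{"tx":0,"ty":0,"tz":0,"rx":0,"ry":0,"rz":0}]'
```

```text
time_s: 28.85
tool_pos: [0.503, 0.2058, 0.2561]
tool_rot: [-179.9, -0.2, 174.1]
force: [3.0, -5.5, -0.4]
grip_width: 0.0152
time_s: 29.22
tool_pos: [0.5032, 0.2059, 0.2552]
tool_rot: [-179.7, -0.2, 173.9]
force: [-1.1, -11.5, 9.5]
grip_width: 0.0154
```

The lever is against its stop: y=0.2059, the same as at the start, with the force rising. I'll open the jaws, lift, and look into the pan and tray.

```bash
python3 -m creep '[{"tx":0,"ty":-0.001,"tz":0,"rx":0,"ry":0,"rz":0},{"tx":0,"ty":0,"tz":0,"rx":0,"ry":0,"rz":0},{"tx":0,"ty":0,"tz":0,"rx":0,"ry":0,"rz":0},{"tx":0,"ty":0,"tz":0,"rx":0,"ry":0,"rz":0},{"tx":0,"ty":0,"tz":0,"rx":0,"ry":0,"rz":0},{"tx":0,"ty":0,"tz":0,"rx":0,"ry":0,"rz":0}]' 0.07
python3 -m creep '[{"tx":0,"ty":0,"tz":-0.02,"rx":0,"ry":0,"rz":0},{"tx":0,"ty":0,"tz":-0.05,"rx":0,"ry":0,"rz":0},{"tx":0,"ty":0,"tz":-0.05,"rx":0,"ry":0,"rz":0},{"tx":0,"ty":-0.04,"tz":-0.03,"rx":0,"ry":0,"rz":0},{"tx":0,"ty":-0.05,"tz":0,"rx":0,"ry":0,"rz":0},{"tx":0,"ty":-0.05,"tz":0,"rx":0,"ry":0,"rz":0},{"tx":0,"ty":0,"tz":0,"rx":0,"ry":0,"rz":0}]'
python3 - <<'E'
from plan import *
W=env.read_camera('wrist')['pixels'][:,:,::-1];cv2.imwrite('pics/t_w.png',W)
T=env.read_camera('top')['pixels'][:,:,::-1];cv2.imwrite('pics/t_t.png',cv2.resize(T[105:225,180:340],None,fx=4,fy=4,interpolation=cv2.INTER_CUBIC))
E
```

```text
time_s: 29.98
tool_pos: [0.5031, 0.2089, 0.2551]
tool_rot: [180.0, -0.1, 174.1]
force: [-0.3, 1.0, -0.4]
grip_width: 0.0659
time_s: 30.85
tool_pos: [0.4894, 0.0641, 0.406]
tool_rot: [179.9, -0.1, 173.7]
force: [0.1, 0.7, 0.6]
grip_width: 0.07
```

View pics/t_w.png

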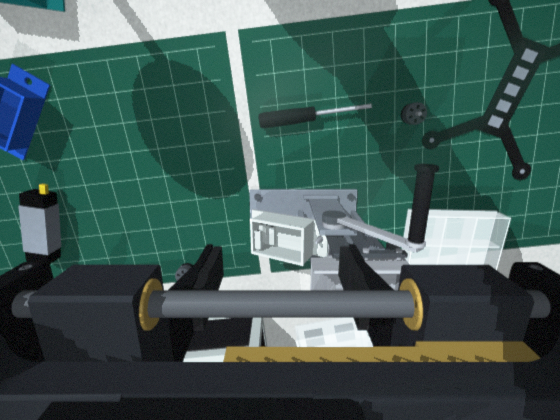

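View pics/t_t.png

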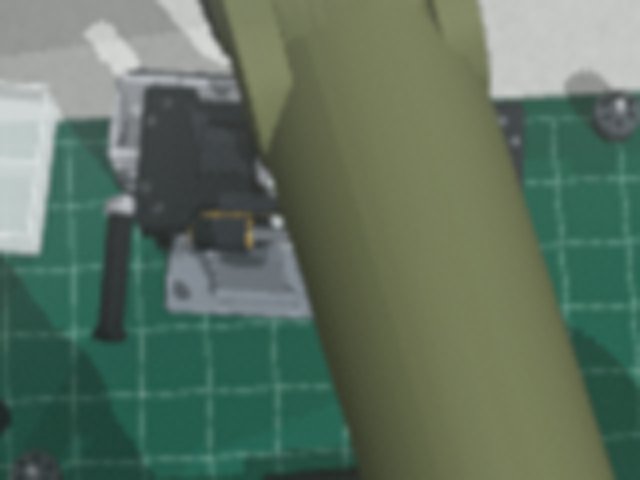

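The arm blocks the top camera, so I'll move aside to -y for a clear view.

```bash
python3 -m creep '[{"tx":0.01,"ty":-0.055,"tz":0,"rx":0,"ry":0,"rz":0},{"tx":0.01,"ty":-0.055,"tz":0,"rx":0,"ry":0,"rz":0},{"tx":0,"ty":-0.055,"tz":0,"rx":0,"ry":0,"rz":0},{"tx":0,"ty":-0.055,"tz":0,"rx":0,"ry":0,"rz":0},{"tx":0,"ty":-0.055,"tz":0,"rx":0,"ry":0,"rz":0},{"tx":0,"ty":-0.055,"tz":0,"rx":0,"ry":0,"rz":0},{"tx":0,"ty":0,"tz":0,"rx":0,"ry":0,"rz":0}]'
python3 - <<'E'
from plan import *
import pickle
D={n:env.read_camera(n) for n in('scene','top')};pickle.dump(D,open('u.pkl','wb'))
S=D['scene']['pixels'][:,:,::-1];T=D['top']['pixels'][:,:,::-1]
cv2.imwrite('pics/u_t.png',cv2.resize(T[105:195,195:295],None,fx=6,fy=6,interpolation=cv2.INTER_CUBIC))
cv2.imwrite('pics/u_tf.png',T);cv2.imwrite('pics/u_s.png',cv2.resize(S[185:310,275:375],None,fx=4.7,fy=4.7,interpolation=cv2.INTER_CUBIC))
E
```

```text
time_s: 31.82
tool_pos: [0.4343, -0.2611, 0.4054]
tool_rot: [-179.9, -0.1, 173.6]
force: [0.7, 1.0, 0.3]
grip_width: 0.0702
```

View pics/u_t.png

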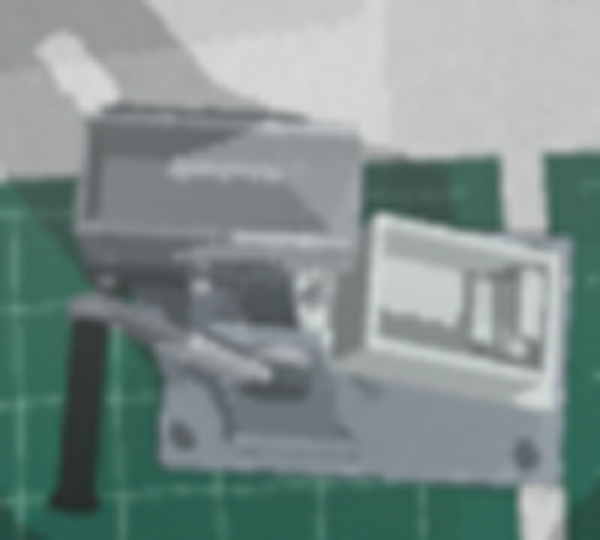

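View pics/u_s.png

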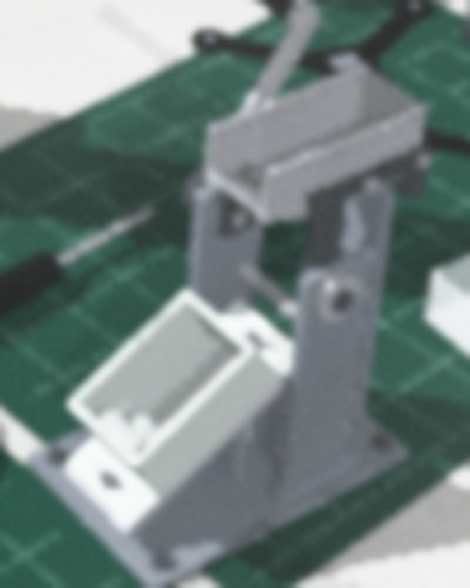

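View pics/u_tf.png

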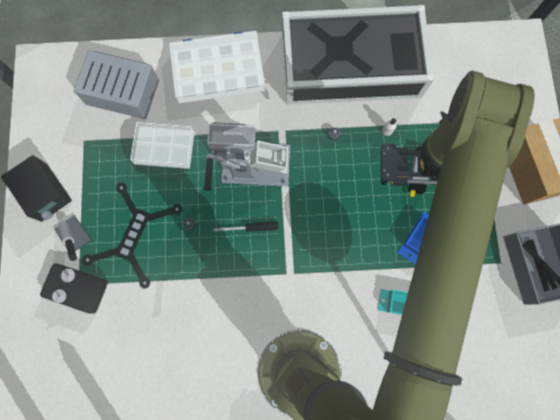

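The pan looks empty apart from a light streak on its floor, and the pile is in the tray's low end. To count all four and recheck flushness, I'll repeat the close wrist view square to the seat.

```bash
python3 - <<'E'
from plan import *
P=go([.49,-.12,.33]);P=go(P[0],RT2,P0=P);P=go([.5866,-.0764,.1858],P0=P)
E
```

```text
shift 3 x [-0.0133  0.0467  0.025 ] tot [-0.0399  0.1402  0.075 ]
turn 11 x [-2.01  1.98  8.01]
shift 1 x [0. 0. 0.] tot [0. 0. 0.]
shift 4 x [-0.0051  0.0229  0.0381] tot [-0.0206  0.0916  0.1524]
```

```bash
python3 -m creep '[{"tx":-0.013,"ty":0.047,"tz":0.025,"rx":0,"ry":0,"rz":0},{"tx":-0.013,"ty":0.047,"tz":0.025,"rx":0,"ry":0,"rz":0},{"tx":-0.013,"ty":0.047,"tz":0.025,"rx":0,"ry":0,"rz":0},{"tx":0,"ty":0,"tz":0,"rx":-2,"ry":2,"rz":8},{"tx":0,"ty":0,"tz":0,"rx":-2,"ry":2,"rz":8},{"tx":0,"ty":0,"tz":0,"rx":-2,"ry":2,"rz":8},{"tx":0,"ty":0,"tz":0,"rx":-2,"ry":2,"rz":8},{"tx":0,"ty":0,"tz":0,"rx":-2,"ry":2,"rz":8},{"tx":0,"ty":0,"tz":0,"rx":-2,"ry":2,"rz":8},{"tx":0,"ty":0,"tz":0,"rx":-2,"ry":2,"rz":8},{"tx":0,"ty":0,"tz":0,"rx":-2,"ry":2,"rz":8},{"tx":0,"ty":0,"tz":0,"rx":-2,"ry":2,"rz":8},{"tx":0,"ty":0,"tz":0,"rx":-2,"ry":2,"rz":8},{"tx":0,"ty":0,"tz":0,"rx":-2,"ry":2,"rz":8},{"tx":-0.005,"ty":0.023,"tz":0.038,"rx":0,"ry":0,"rz":0},{"tx":-0.005,"ty":0.023,"tz":0.038,"rx":0,"ry":0,"rz":0},{"tx":-0.005,"ty":0.023,"tz":0.038,"rx":0,"ry":0,"rz":0},{"tx":-0.005,"ty":0.023,"tz":0.03,"rx":0,"ry":0,"rz":0},{"tx":0,"ty":0,"tz":0,"rx":0,"ry":0,"rz":0},{"tx":0,"ty":0,"tz":0,"rx":0,"ry":0,"rz":0}]'
python3 - <<'E'
from plan import *
import pickle
W=env.read_camera('wrist');pickle.dump(W,open('v.pkl','wb'))
im=W['pixels'][:,:,::-1]
cv2.imwrite('pics/v_f.png',im)
cv2.imwrite('pics/v.png',cv2.resize(im[40:240,190:370],None,fx=3,fy=3,interpolation=cv2.INTER_CUBIC))
E
```

```text
time_s: 34.42
tool_pos: [0.5847, -0.079, 0.1934]
tool_rot: [-179.8, -28.1, 84.2]
force: [0.2, -0.2, -0.2]
grip_width: 0.0699
```

View pics/v.png

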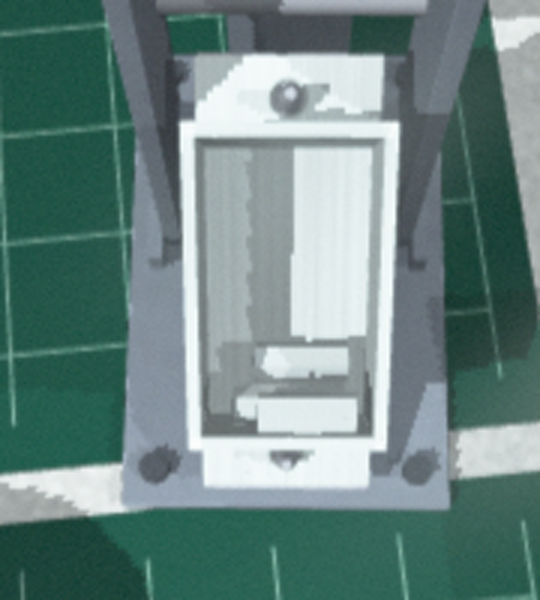

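The wrist zoom shows standoffs at (305,362), (307,415) and one under it at (245,400). I'll zoom with more contrast to find the fourth.

```bash
python3 - <<'E'
from plan import *
import pickle
W=pickle.load(open('v.pkl','rb'))['pixels'][:,:,::-1]
c=W[145:200,250:325].astype(float);c=np.clip((c-80)*255/170,0,255)**1.5/255**.5
cv2.imwrite('pics/v2.png',cv2.resize(c.astype(np.uint8),None,fx=10,fy=10,interpolation=cv2.INTER_CUBIC))
E
```

```text
(no output)
```

View pics/v2.png

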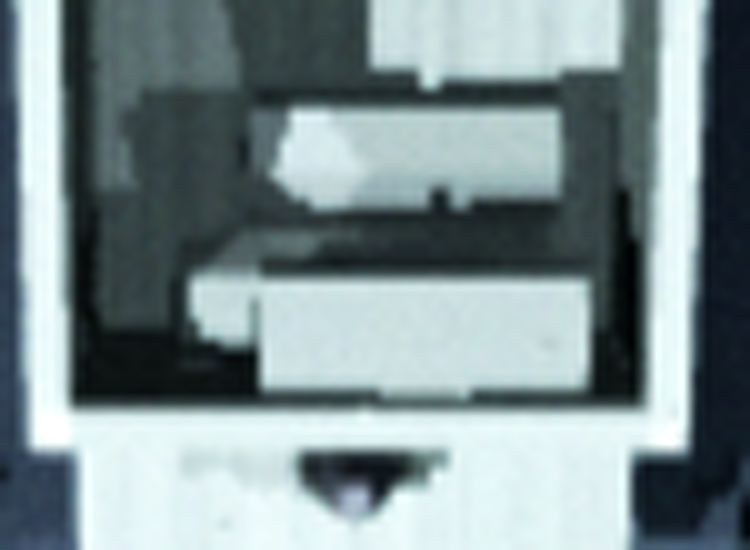

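```bash
python3 - <<'E'
from plan import *
import pickle
W=pickle.load(open('v.pkl','rb'))
f=lambda x,y:np.array([(x+.5)/10+250-.5,(y+.5)/10+145-.5])
S0=SC+SM[:,2]*.002
def on(uv,h):
    o,d=ray(W,uv);n=SM[:,2];t=((S0-o)@n+h)/(d@n);return SM.T@(o+t*d-S0)
for h in(.019,.025,.031,.037,.043):
    a,b=on(f(260,335),h),on(f(590,335),h);c,d=on(f(275,155),h),on(f(560,155),h);e,g=on(f(425,280),h),on(f(425,395),h);i,j=on(f(425,105),h),on(f(425,210),h)
    print(h,'B len',round((a-b)[1]*1e3,1),'depth x',np.round([e[0]*1e3,g[0]*1e3],1),'A len',round((c-d)[1]*1e3,1),np.round([i[0]*1e3,j[0]*1e3],1))
E
```

```text
0.019 B len 34.7 depth x [-37.3 -49.6] A len 29.4 [-19.2 -30. ]
0.025 B len 34.0 depth x [-36.2 -48.3] A len 28.8 [-18.4 -29. ]
0.031 B len 33.3 depth x [-35.1 -46.9] A len 28.3 [-17.6 -28. ]
0.037 B len 32.7 depth x [-33.9 -45.5] A len 27.7 [-16.8 -27. ]
0.043 B len 32.0 depth x [-32.8 -44.1] A len 27.1 [-16.1 -26. ]
```

```bash
python3 -m creep '[{"tx":0.03,"ty":0,"tz":0,"rx":0,"ry":0,"rz":0},{"tx":0.03,"ty":0,"tz":0,"rx":0,"ry":0,"rz":0},{"tx":0,"ty":0,"tz":0,"rx":0,"ry":0,"rz":0},{"tx":0,"ty":0,"tz":0,"rx":0,"ry":0,"rz":0}]'
python3 - <<'E'
from plan import *
import pickle
W=env.read_camera('wrist')
im=W['pixels'][:,:,::-1];cv2.imwrite('pics/w_f.png',im)
u=px(W,SC+SM@np.array([-.035,0,.02]));print(u)
x,y=int(u[0])-40,int(u[1])-30
c=im[y:y+60,x:x+80].astype(float);c=np.clip((c-80)*255/170,0,255)**1.5/255**.5
cv2.imwrite('pics/w2.png',cv2.resize(c.astype(np.uint8),None,fx=10,fy=10,interpolation=cv2.INTER_CUBIC))
E
```

```text
time_s: 34.98
tool_pos: [0.59, -0.0283, 0.2222]
tool_rot: [-179.9, -28.1, 84.1]
force: [-0.2, -1.4, 0.5]
grip_width: 0.0699
[285.21917647 222.15884228]
```

View pics/w2.png

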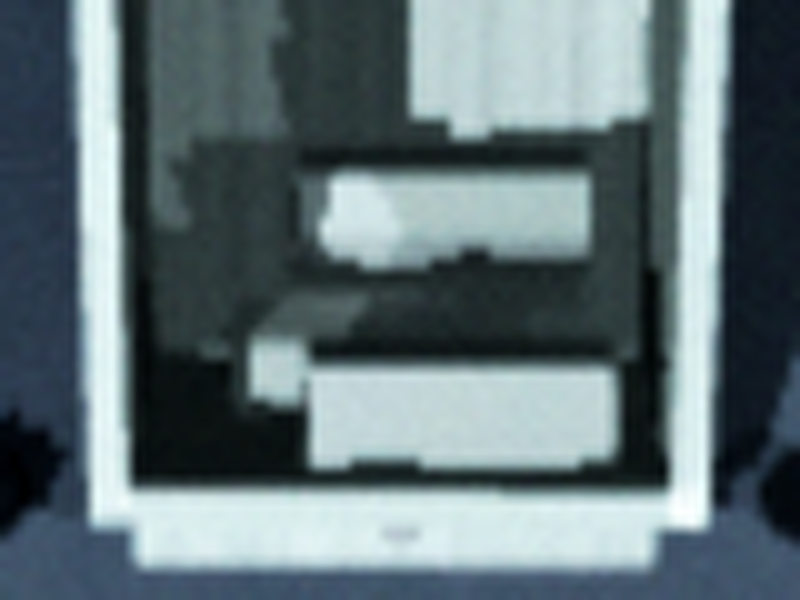

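View pics/w_f.png

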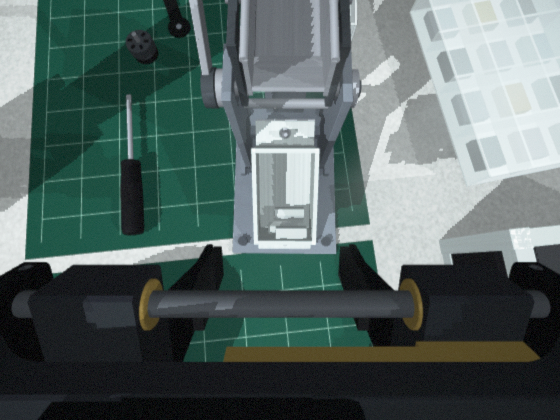

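The pan interior at (290,40) shows bare floor. To tell whether the fourth standoff lies under the top one, I'll triangulate the top one's height from these two views.

```bash
python3 - <<'E'
from plan import *
import pickle
V=pickle.load(open('v.pkl','rb'));W=env.read_camera('wrist')
f=lambda x,y:np.array([(x+.5)/10+250-.5,(y+.5)/10+145-.5]);g=lambda x,y:np.array([(x+.5)/10+245-.5,(y+.5)/10+192-.5])
for n,a,b in [('B tl',(260,280),(310,365)),('B tr',(590,280),(615,365)),('B bl',(260,390),(310,467)),('A tl',(250,105),(297,165)),('A tr',(560,105),(590,170)),('A br',(560,200),(590,258)),('rim bl',(30,450),(92,525)),('rim br',(690,450),(710,525)),('C left',(190,310),(250,370)),('C bot',(230,348),(290,405)),('plate low l',(78,450),(133,525))]:
    X,e=tri(V,f(*a),W,g(*b));print(n,np.round(SM.T@(X-SC)*1000,1),round(e*1e3,1))
E
```

```text
B tl [-33.   10.5  44.3] 0.2
B tr [-32.8 -21.1  44.7] 0.3
B bl [-43.3  10.5  46.9] 0.2
A tl [-19.6  12.2  18.2] 0.1
A tr [-19.1 -19.7  21.7] 0.0
A br [-28.5 -19.8  23.8] 0.0
rim bl [-48.7  32.8  49.3] 0.1
rim br [-48.3 -30.8  50.1] 0.2
C left [-38.4  17.5  32. ] 0.8
C bot [-42.1  13.4  32.8] 1.1
plate low l [-48.7  28.4  49.3] 0.5
```

The rim triangulates about 3.5 mm high against my assumed seat height. With that offset removed, the standoff tops sit at about 43 mm (third layer), 29 mm (second layer) and 19 mm (floor). So a hidden fourth one carries the stack, and all four are in the tray. Last, I'll check tilt from the upper rim.

```bash
python3 - <<'E'
from plan import *
import pickle
V=pickle.load(open('v.pkl','rb'));W=env.read_camera('wrist');pickle.dump(W,open('w.pkl','wb'))
a=cv2.resize(V['pixels'][50:90,240:330,::-1],(720,320),interpolation=cv2.INTER_CUBIC)
b=cv2.resize(W['pixels'][115:155,240:330,::-1],(720,320),interpolation=cv2.INTER_CUBIC)
cv2.imwrite('pics/x.png',cv2.resize(np.vstack([a[:300],b[:300]]),(720,600)))
E
```

```text
(no output)
```

View pics/x.png

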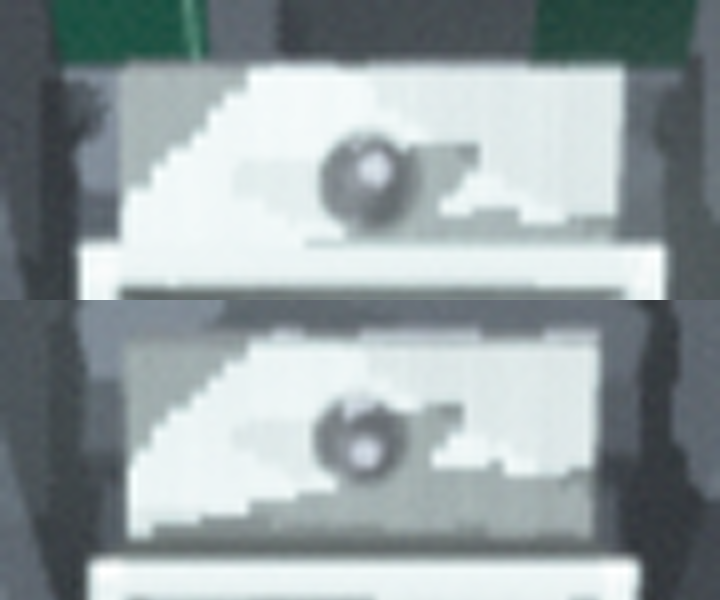

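```bash
python3 - <<'E'
from plan import *
import pickle
V=pickle.load(open('v.pkl','rb'));W=pickle.load(open('w.pkl','rb'))
f=lambda x,y:np.array([(x+.5)/8+240-.5,(y+.5)/8+50-.5]);g=lambda x,y:np.array([(x+.5)/8+240-.5,(y-300+.5)/8+115-.5])
for n,a,b in [('rim ul',(78,242),(88,558)),('rim ur',(667,242),(641,558)),('plate ul',(121,64),(127,335)),('plate ur',(628,62),(600,335)),('pin tip',(376,168),(365,453)),('hole',(366,180),(361,439))]:
    X,e=tri(V,f(*a),W,g(*b));print(n,np.round(SM.T@(X-SC)*1000,1),round(e*1e3,1))
E
```

```text
rim ul [49.5 33.3 46.6] 0.1
rim ur [ 49.5 -31.3  47.3] 0.3
plate ul [73.8 31.5  4.9] 0.0
plate ur [ 73.8 -30.3   6.8] 0.4
pin tip [59.9  0.4 22.7] 0.2
hole [60.6  1.1  5.9] 0.5
```

The upper pin stands 16.8 mm above the plate (16 expected when flush), so the upper end is fine. The low end reads about 2.7 mm higher, so I'll check its pin protrusion too.

```bash
python3 - <<'E'
from plan import *
import pickle
V=pickle.load(open('v.pkl','rb'));L=pickle.load(open('l.pkl','rb'))['wrist'];W=pickle.load(open('w.pkl','rb'))
print([np.round(SM.T@(-c['R'].T@c['t']-SC),3) for c in(V,L,W)])
def crop(c):
    u=px(c,SC+SM@np.array([-.065,0,.008]));x,y=int(u[0])-35,int(u[1])-15
    print(x,y);return cv2.resize(c['pixels'][y:y+30,x:x+70,::-1],(700,300),interpolation=cv2.INTER_CUBIC)
cv2.imwrite('pics/y.png',np.vstack([crop(V),crop(W)]))
E
```

```text
[array([0.021, 0.004, 0.331]), array([0.021, 0.003, 0.323]), array([0.079, 0.004, 0.332])]
250 179
250 227
```

View pics/y.png

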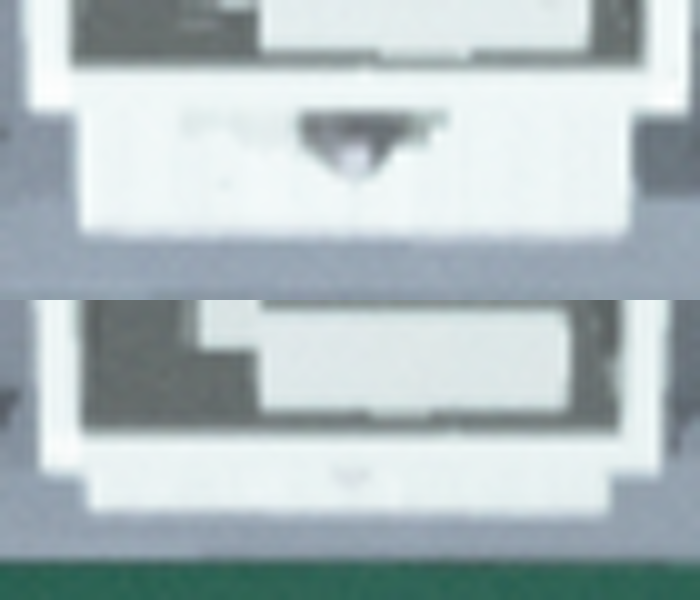

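```bash
python3 - <<'E'
from plan import *
import pickle
V=pickle.load(open('v.pkl','rb'));W=pickle.load(open('w.pkl','rb'))
f=lambda x,y:np.array([(x+.5)/10+250-.5,(y+.5)/10+179-.5]);g=lambda x,y:np.array([(x+.5)/10+250-.5,(y-300+.5)/10+227-.5])
for n,a,b in [('pin tip edge',(355,178),(352,487)),('pin tip',(355,155),(352,470)),('plate ll',(80,237),(88,513)),('plate lr',(630,236),(609,513)),('rim ll',(28,112),(42,473)),('rim lr',(688,112),(662,473))]:
    X,e=tri(V,f(*a),W,g(*b));print(n,np.round(SM.T@(X-SC)*1000,1),round(e*1e3,1))
# tip ray intersect
for h in(.020,.022,.024,.026):
    o,d=ray(V,f(355,155));n=SM[:,2];t=((SC-o)@n+h)/(d@n);print(h,np.round(SM.T@(o+t*d-SC)*1000,1))
E
```

```text
pin tip edge [-63.1   0.8  20.9] 0.4
pin tip [-60.    0.8  23.3] 0.4
plate ll [-75.7  32.3   1.1] 0.0
plate lr [-74.8 -30.6   2.9] 0.1
rim ll [-49.3  33.1  47.7] 0.1
rim lr [-48.9 -31.   48.6] 0.1
0.02 [-60.8   1.   20. ]
0.022 [-60.3   1.   22. ]
0.024 [-59.8   1.   24. ]
0.026 [-59.3   1.1  26. ]
```

The low pin tip is at about 22 mm against a plate height of about 2 mm. The rim heights are 47 mm (upper) and 48 mm (lower), so the tray is flat and both pins are through. The robot touches nothing, so I'm handing in.

```bash
python3 - <<'E'
from cell import env
print(env.get_obs()['time_s'],env.get_obs()['force']);print(env.sign_off())
E
```

```text
35.125 [ 0.26752535 -0.60021157  0.122854  ]
the job is handed in; nothing more can be done
None
```

I put the tray on both pins, tipped the cradle to about 1.5 rad and swung the lever back to its stop. The job was handed in at 35.1 s; no verdict was reported.

**Tray:** In the last views both pins stand through its holes. The upper pin shows about 17 mm above the plate, where 16 is expected when flush. Rim heights at the two ends agree to about 1–2 mm. Two earlier checks disagreed slightly, suggesting a tilt of 1–1.6°. I put that down to measurement error, since it is under the 0.04 rad limit and the later, finer points did not repeat it.

**Standoffs:** Three are directly visible in the tray. I inferred the fourth from the heights in the stack, with one on the floor and two stacked at second and third layer, so one must be underneath. The pan showed bare floor.

**Lever:** It is back against its stop at the same position as at the start (tool y 0.206), so the cradle should be upright. I did not measure its angle directly.

**Other things on the bench:** They looked unmoved in the top view, apart from any the arm hid; I did not measure them. The arm ended clear of everything, with the force reading near zero.

**Along the way:** My first turn with the tray ran the arm up against its joint range limits. I backed off and used the other half-turn instead.

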